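Set up the dessert carousel for today's special

TASK

Lay the wooden card bar flat on the counter and flush against the front edge of the dessert carousel's base (the edge that faces the robot), centred on that edge, and let go of it. Then turn the carousel until the cup with the yellow topping stands squarely at the front, right behind the block in the middle of the bar, and finish with the carousel's handle still gripped, holding it still. Do not touch the cups or tip them, and leave the glass, the stamp and the stacked cups alone.

Things in the scene. Friction and masses are not known exactly. Their poses are not given: they have to be found in the camera images.
- base: fixed dark wooden base plate of the carousel, 305 mm deep (x), 270 mm wide (y), 14 mm thick, lying on the counter. Origin on the counter under the turntable's axis; its -x axis points to its front. The straight front edge lies at x = -170 mm in this frame, parallel to its y axis; the plate is turned by up to about 0.2 rad on the counter.
- turntable: round turntable, 260 mm across, cork top 30 mm above the counter, with its post and bar handle; origin on its turning axis (the vertical through the base's origin) at the counter's level, x axis along the bar handle; turns several rounds both ways freely with light friction (about 0.06 N m) and stays where it is left. The cups ride on it by friction.
- handle_grip (a point): middle of the carousel's dark wooden bar handle, on the turning axis 158 mm above the counter, on a brass post above the cups. The handle is 64 mm long along this point's x axis, 16 mm thick along its y axis and reaches from 136 to 178 mm above the counter; it turns with the turntable. The start angle of the handle has no relation to where the cups stand.
- card_bar: loose card bar of light wood, 160 g: straight bar 22 mm (x) by 180 mm (y) by 20 mm high, with a block in its middle 22 mm (x) by 36 mm (y) that reaches up to 46 mm; yellow dots on the block's top, front and back. The same both ways round. Origin at the centre of its underside, z up. It starts on the counter to the right of the carousel. Flush and centred, its origin is at x = -181 mm, y = 0 in the frame of the base.
- cup_yellow: lidded dessert cup, pale cup with a topping of bright yellow bits: today's special, the one to bring to the front. It starts at the left, the right or the back of the carousel, never at the front, about 86 mm across and 90 mm tall, loose on the turntable with its centre about 72 mm from the axis (each cup at its own quarter); origin at the centre of its underside, z up
- cup_cocoa: lidded dessert cup, white cup with brown cocoa topping, about 86 mm across and 90 mm tall, loose on the turntable with its centre about 72 mm from the axis (each cup at its own quarter); origin at the centre of its underside, z up
- cup_green: lidded dessert cup, white cup with green topping, about 86 mm across and 90 mm tall, loose on the turntable with its centre about 72 mm from the axis (each cup at its own quarter); origin at the centre of its underside, z up
- cup_dark: lidded dessert cup, dark grey cup with dark brown topping, about 86 mm across and 90 mm tall, loose on the turntable with its centre about 72 mm from the axis (each cup at its own quarter); origin at the centre of its underside, z up
- glass: small empty clear glass, 64 mm across, 80 mm tall, to the left of the carousel; bystander
- stamp: rubber stamp with a red turned handle, 24 x 34 x 74 mm, to the left of the carousel; bystander
- stacked_cups: two stacked white porcelain cups, 82 mm across, 89 mm tall, on the serving board at the right (board top 16 mm above the counter); bystander
Mind the look-alikes: they are no part of the job. Leave any pink look-alike of the cup_green alone.

How it is judged (in metres and radians):
On the way, in this order (a step that is already met when the one before it is completed fails the run):
1. the card bar lies flush against the front edge of the base, centred, and is let go (x of card_bar in the frame of base between -0.185 and -0.176 m and y of card_bar in the frame of base between -0.015 and 0.015 m and angle between the y axis of card_bar and the y axis of base, either way round below 0.035 rad and height (world z) of card_bar below 0.004 m and angle between card_bar's own z axis and vertical below 0.05 rad and contact force between the fingers and card_bar below 0.1 N), for 0.2 s.
2. the carousel's handle is gripped and the yellow cup stands at the front (y of cup_yellow in the frame of base between -0.01 and 0.01 m and x of cup_yellow in the frame of base below -0.045 m and contact force between the fingers and turntable above 3 N and distance between the grasp point and handle_grip below 0.045 m), for 0.2 s.
At the end, for the whole second after the job is handed in: Card bar flat on the counter, let go, within 4 mm of the base's front edge, parallel within 2 degrees, centred within 15 mm; yellow cup at the front within 10 mm of the base's middle line; all cups upright on the turntable; handle gripped (over 3 N), turntable at rest (all of step 1 and all of step 2 and angular speed of turntable below 0.05 rad/s and horizontal distance between each of cup_cocoa, cup_green, cup_dark, cup_yellow and base below 0.095 m and height (world z) of each of cup_cocoa, cup_green, cup_dark, cup_yellow above 0.026 m and angle between each of cup_cocoa, cup_green, cup_dark, cup_yellow's own z axis and vertical below 0.1 rad); the arm keeps its last pose, push and grip.
It fails at once if a dessert cup is touched by the robot (contact force between any of the arm, the fingers and cup_cocoa above 0.5 N or contact force between any of the arm, the fingers and cup_green above 0.5 N or contact force between any of the arm, the fingers and cup_dark above 0.5 N or contact force between any of the arm, the fingers and cup_yellow above 0.5 N).
It fails at once if a dessert cup tips (angle between any of cup_cocoa, cup_green, cup_dark, cup_yellow's own z axis and vertical above 0.3 rad).
It fails at once if the glass, the stamp or the stacked cups are disturbed (distance of any of glass, stacked_cups, stamp from where it was at the start of the episode above 0.02 m or angle between any of glass, stacked_cups, stamp's own z axis and vertical above 0.3 rad).
It also fails if it takes over 48 s, if anything falls off the work surface, if the arm or the gripper's body presses on something with over 40 N, if the wrist force passes 120 N, or if a joint passes its speed limit or range.

ROBOT

A 6-joint arm with a two-finger parallel gripper is mounted at the origin on a cart in front of the work surface, level with it; the furniture and walls round the work are solid. World frame = base frame: x ahead of the robot, y to its left, z up, the work surface at z = 0. Lengths are in m, angles in degrees, forces in N, time in s.
With the tool pointing down it reaches from about 0.25 to 0.725 m from the base axis. Payload 9.7 kg.
Tool frame: the origin (TCP) lies at the very end of the fingers, on their centre line; the grasp point (between the pads) lies 19 mm behind it; z points along the fingers, y is the direction in which the jaws open and shut (so a half turn about z gives the same grasp; the last joint's range is limited). The gripper opens to 85 mm and grips with 20 to 120 N. Pads are 22 mm wide; open, the fingers measure 114 mm over their backs; the gripper's body (76 mm by 85 mm) begins 54 mm behind the grasp point. The pads swing forward as they close: fully open they stand 13 mm farther back than shut.
Start: joints at [77.006, 4.979, 10.078, 95.1, 0, 90], TCP at [0.124, 0.536, 0.196] pointing down, gripper open.
Joint ranges: [-179.16, 179.16], [-48.56, 103.87], [-65.8, 70.77], [-126.05, 130.52], [-82.76, 87.17], [-180, 180]. Speed limits (degrees/s): [127.2, 127.2, 147.25, 180, 180, 180].

INTERFACE

Orientations are given as [roll, pitch, yaw] about the fixed x, y, z axes, in that order (R = Rz(yaw) Ry(pitch) Rx(roll)).
In Python, from workcell import bot gives the robot as it stands. The module is installed in compiled form; this text tells all that it offers.
- The arm moves only by the tool step_arm, never from a script. Its arguments are lists of equal length, an entry for each row: "dr": the turn, a rotation vector about the tool's x, y, z in rad, a list of three; "xyz": the shift along the tool's x, y, z in units of 40 mm (1.0 is 40 mm), a list of three; "gripper": the opening, from 0 (shut) to 1 (fully open). In form: {"dr": [[wx, wy, wz], ...], "xyz": [[x, y, z], ...], "gripper": [gripper, ...]}. A call has exactly 8 rows; each row is the pose to reach, as a shift and turn from the pose commanded when the call began, along the tool's axes at that moment; what a row does not reach only later rows make up. A row lasts 1/10 s, in which the tool goes at most 50 mm and 8.59 degrees, less where a joint would pass 70% of its speed; a pose out of reach is approached as far as the arm can. A call with a gripper value outside its range is refused whole. The fingers move at their own pace and stop on an object; "squeeze" is the grip in N (left out, the last holds). Time passes only in rows, so rows that repeat a pose let the fingers close, or fill a call up. It gives the time, the measured TCP pose, the force and the opening at its end, in the units of the state.
- bot.get_obs(): the state, without advancing time (a new reading comes with each control period).
- bot.camera(name): name is "side" or "top" or "wrist"; returns a dict with "image" (480x640x3 uint8, red, green, blue), "camera_matrix" (3x3 intrinsics, pixels), "R" (3x3) and "t" (3): a world point X has camera coordinates R X + t. Camera axes: x right, y down, z forward; pixel columns grow to the right and rows downward; lengths in m; the calibration is good to about 2 mm. A picture is of the moment at which its call begins. There is no depth.
- bot.job_done(): hands the job in, once; it reports no verdict.
Trained networks look in a picture, given as the dict that the camera call returned (one of the last four; its "shot" number tells which), for a name from the list of things; names that differ only in an ending like _2 or _b are one class to them, and where a whole thing is asked for, a point or a joint stands for the part that bears it (a point fixed in the world has none). Each returns a list of dicts, best first, with "p" (0 to 1); they miss things now and then, are a little off and sometimes report something else, mostly with a low value. They report only what shows in the picture. A call takes as long as a camera call. They do not tell look-alikes from the thing itself.
- bot.regions_of(picture, thing): "region" (480x640 bool, what is visible of it) and "box" ([centre column, centre row, width, height] in pixels, round what is visible of it).
The state is a dict: "time": time; "q": joint angles; "qd": joint speeds; "joint_efforts": joint torques, N m; "ee_pos": TCP position; "tcp_rot": TCP orientation; "wrist_force": force on the tool from outside, world axes, zero at the start; "torque": the same for the moment, N m; "opening": finger opening in m.
Only numpy, scipy, OpenCV 4.12 (cv2) and the standard library are available. Lean on these libraries where they do the work, as an engineer would, in place of code of your own. Each camera call takes 0.05 s, during which the arm holds its last target.

## Working session

There is one attempt and no reset: what is moved stays moved. The work goes in short steps, Python scripts to look and compute and a tool call to move; the robot and the scene stay as the last step left them, time stands still between calls to the robot, and variables do not carry over. Pictures are saved under pics/ and viewed, and the job is handed in when it is done.

Besides the shell and the picture viewer there is one more tool, called as name(argument=value, ...), one argument or row to a line, values as JSON. step_arm: Moves the arm, as the interface text tells. Its arguments: {"type":"object","properties":{"dr":{"type":"array"},"xyz":{"type":"array"},"gripper":{"type":"array"},"squeeze":{"type":"number"}},"required":["dr","xyz","gripper"]}

```bash
mkdir -p pics; cat > h.py <<'E'
import numpy as np, cv2
from workcell import bot
def shot(n,save):
    c=bot.camera(n); cv2.imwrite('pics/'+save+'.png',c['image'][:,:,::-1]); return c
def proj(c,X):
    p=c['R']@np.asarray(X,float).reshape(-1,3).T+np.asarray(c['t']).reshape(3,1); u=c['camera_matrix']@p; return (u[:2]/u[2]).T
def ray(c,uv,z):
    d=c['R'].T@np.linalg.solve(c['camera_matrix'],[uv[0],uv[1],1.]); o=-c['R'].T@np.asarray(c['t']).ravel()
    return o+d*(z-o[2])/d[2]
E
python3 - <<'E'
from h import *
o=bot.get_obs(); print(o)
for n in('top','side'):
    c=shot(n,n+'0'); print(n,c['camera_matrix'].tolist(),(-c['R'].T@c['t']).tolist(),c['R'].tolist())
    for t in ['base','turntable','card_bar','handle_grip','cup_yellow','cup_cocoa','cup_green','cup_dark','glass','stamp','stacked_cups']:
        print(t,[(round(r['p'],2),[round(float(x)) for x in r['box']]) for r in bot.regions_of(c,t)][:3])
E
```

```text
{'time': 0.0, 'q': array([7.70038513e+01, 5.01018178e+00, 1.00336656e+01, 9.51001928e+01,
       9.70643118e-05, 9.00013271e+01]), 'qd': array([ 0.06824812, -0.09074641, -0.0213962 ,  0.05785549,  0.05087397,
       -0.00432876]), 'joint_efforts': array([ 6.14519831e-05, -5.20388496e+01,  4.64806259e+01,  1.63683062e-02,
       -4.38939799e-05, -6.66368933e-06]), 'ee_pos': array([0.12362185, 0.53563172, 0.19508486]), 'tcp_rot': array([-1.79923291e+02, -9.52874328e-05,  1.67002524e+02]), 'wrist_force': array([ 0.18102045, -0.0568722 , -0.03667898]), 'torque': array([ 0.03358638, -0.0508793 ,  0.00766761]), 'opening': 0.08536401269157076}
top [[499.6386257962236, 0.0, 316.161575924424], [0.0, 499.6386257962236, 237.93250027122764], [0.0, 0.0, 1.0]] [0.4796903108368463, -0.03342274121956799, 1.2671699891920927] [[-0.02798567712616469, -0.9996058152914858, -0.0022396230114537733], [-0.998620075496478, 0.02805754195619883, -0.04439278268800611], [0.04443812204851206, 0.0009941704177430853, -0.9990116440432425]]
base [(0.73, [281, 206, 120, 136])]
turntable [(0.84, [278, 197, 100, 105])]
c
[... 497 characters left out ...]
093357779636, 0.3962397941299093, 1.1715885279509668] [[-0.4918553504141144, 0.870641464596649, -0.007858396401990752], [0.6680295971779192, 0.37157365611837195, -0.6447243406085524], [-0.5584037710862239, -0.3223607578534147, -0.7643747577156487]]
base [(0.66, [341, 294, 124, 91]), (0.5, [203, 228, 24, 34])]
turntable [(0.76, [340, 302, 88, 72])]
card_bar [(0.79, [255, 207, 51, 20])]
handle_grip [(0.75, [341, 303, 88, 70])]
cup_yellow [(0.73, [319, 284, 31, 33])]
cup_cocoa [(0.93, [350, 274, 26, 36])]
cup_green [(0.94, [439, 264, 30, 29]), (0.82, [367, 299, 30, 33]), (0.58, [331, 311, 28, 34])]
cup_dark [(0.83, [332, 312, 30, 32])]
glass []
stamp []
stacked_cups [(0.97, [202, 230, 26, 36])]
```

```bash
python3 - <<'E'
import cv2
a=cv2.imread('pics/top0.png')[120:340,120:540]; cv2.imwrite('pics/top0c.png',cv2.resize(a,None,fx=1.9,fy=1.9,interpolation=cv2.INTER_CUBIC))
a=cv2.imread('pics/side0.png')[170:390,180:480]; cv2.imwrite('pics/side0c.png',cv2.resize(a,None,fx=2.6,fy=2.6,interpolation=cv2.INTER_CUBIC))
E
```

```text
(no output)
```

View pics/top0.png

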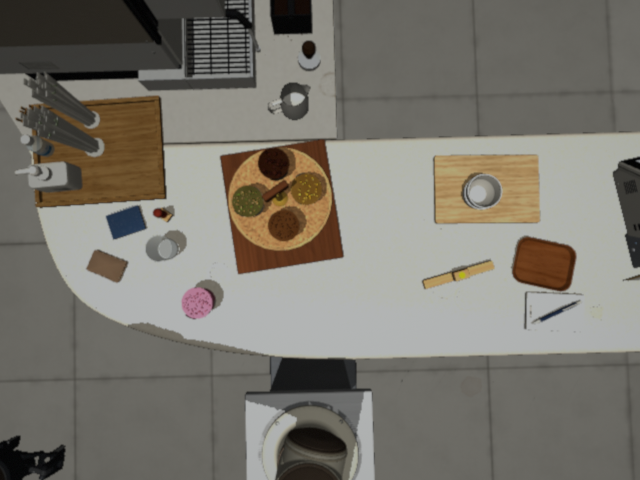

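View pics/top0c.png

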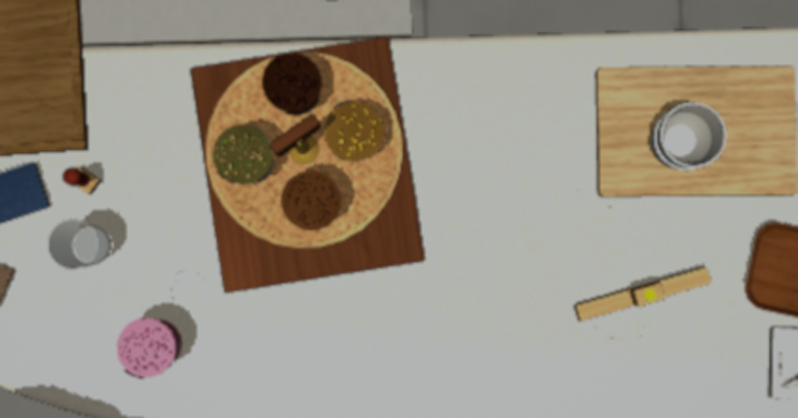

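View pics/side0c.png

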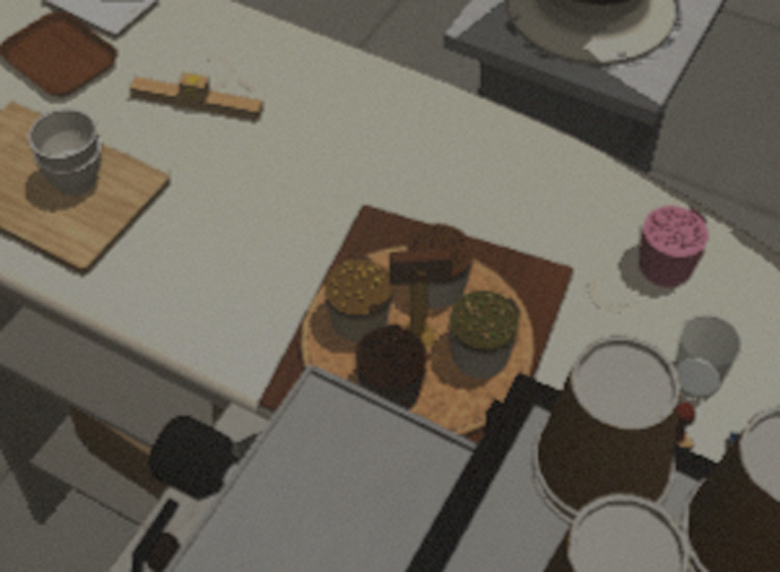

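Candidates: the yellow-bits cup at top (310,188), at the carousel's right, fits "pale cup, yellow bits". The green (248,201), cocoa (285,225) and dark (274,163) cups and the pink look-alike (198,302) don't. The bar is at (459,275). Next I'll fit poses and confirm with a crop.

```bash
cat > fit.py <<'E'
from h import *
from scipy.optimize import minimize
S=4
def box(x0,x1,y0,y1,z0,z1): return np.array([[x,y,z] for x in(x0,x1) for y in(y0,y1) for z in(z0,z1)])
BAR=[box(-.011,.011,-.09,.09,0,.02),box(-.011,.011,-.018,.018,0,.046)]
BASE=[box(-.17,.135,-.135,.135,0,.014)]
def sil(c,parts,p,off,shape):
    m=np.zeros(shape,np.uint8); a=p[2]; R=np.array([[np.cos(a),-np.sin(a),0],[np.sin(a),np.cos(a),0],[0,0,1]])
    for b in parts:
        q=(proj(c,b@R.T+[p[0],p[1],0])-off+.5)*S-.5
        cv2.fillConvexPoly(m,np.round(cv2.convexHull((q*16).astype(np.float32))).astype(np.int32),1,shift=4)
    return m
def soft(img,off,sz): # returns upsampled crop
    x,y=off; return cv2.resize(img[y:y+sz[1],x:x+sz[0]],None,fx=S,fy=S,interpolation=cv2.INTER_LINEAR)
def fit(views,parts,p0,sc=(.01,.01,.05)):
    def cost(v):
        p=np.array(p0)+np.array(v)*sc; return sum(np.mean(sil(c,parts,p,o,m.shape)!=m)*1e3 for c,m,o in views)
    best=None
    for s in([1,1,1],[-1,1,-1],[.3,-.3,.3]):
        r=minimize(cost,[0,0,0] if best is None else best.x,method='Nelder-Mead',options=dict(initial_simplex=[(np.zeros(3) if best is None else best.x)+d for d in np.vstack([np.zeros(3),np.diag(s)])],xatol=1e-3,fatol=1e-3,maxiter=400))
        if best is None or r.fun<best.fun: best=r
    return np.array(p0)+best.x*sc,best.fun
E
cat > m1.py <<'E'
from fit import *
c=shot('top','top1'); s=shot('side','side1'); im=c['image']
def hsv(i): return cv2.cvtColor(i,cv2.COLOR_RGB2HSV)
def keep(m):
    n,l,st,_=cv2.connectedComponentsWithStats(m); k=1+np.argmax(st[1:,4]); return (l==k).astype(np.uint8)
print('robot base px',proj(c,[0,0,0]))
# bar
off=np.array([405,245]); u=soft(im,off,(100,55)); H=hsv(u); mb=keep((H[...,1]>75).astype(np.uint8))
e=[ray(c,(424,282),.02),ray(c,(494,266),.02)]; mid=(e[0]+e[1])/2; yaw=np.arctan2(*(e[0]-e[1])[[1,0]])-np.pi/2
print('bar guess',mid,yaw)
so=np.array([222,190]); us=soft(s['image'],so,(70,40)); ms=keep((hsv(us)[...,1]>75).astype(np.uint8))
p,f=fit([(c,mb,off)],BAR,[mid[0],mid[1],yaw]); print('bar top',p,f)
p2,f=fit([(s,ms,so)],BAR,p); print('bar side',p2,f)
p,f=fit([(c,mb,off),(s,ms,so)],BAR,p); print('bar both',p,np.degrees(p[2]),f)
o2=np.array([205,125]); u2=soft(im,o2,(155,165)); m2=keep((hsv(u2)[...,1]>75).astype(np.uint8)); m2=cv2.morphologyEx(m2,cv2.MORPH_CLOSE,np.ones((9,9)))
cs,_=cv2.findContours(m2,0,1); cv2.drawContours(m2,cs,-1,1,-1)
g=ray(c,(281,200),.014)
b,f=fit([(c,m2,o2)],BASE,[g[0],g[1],.15]); print('base',b,np.degrees(b[2]),f)
def draw(v,parts,p,img):
    a=p[2];R=np.array([[np.cos(a),-np.sin(a),0],[np.sin(a),np.cos(a),0],[0,0,1]])
    for q in parts: cv2.polylines(img,[np.round(cv2.convexHull((proj(v,q@R.T+[p[0],p[1],0])*3+1).astype(np.float32))).astype(int)],1,(0,0,255),1)
big=cv2.resize(im[:,:,::-1],None,fx=3,fy=3); draw(c,BAR,p,big); draw(c,BASE,b,big)
cv2.imwrite('pics/ov1.png',cv2.resize(big[380:900,620:1520],(800,462)))
bs=cv2.resize(s['image'][:,:,::-1],None,fx=3,fy=3); draw(s,BAR,p,bs); draw(s,BASE,b,bs)
cv2.imwrite('pics/ov2.png',bs[540:1100,660:1330])
cv2.imwrite('pics/cup.png',cv2.resize(im[165:215,285:335,::-1],None,fx=8,fy=8))
np.savez('m1.npz',bar=p,base=b)
E
python3 m1.py
```

```text
robot base px [[309.27813527 453.18922248]]
bar guess [ 0.43536487 -0.38510564  0.02      ] 0.1958115514040084
bar top [ 0.43485126 -0.38425373  0.24899226] 15.647727272727272
bar side [ 0.43335972 -0.38553105  0.2188272 ] 32.63392857142857
bar both [ 0.43486895 -0.38426137  0.24907252] 14.270804024755881 50.21266233766234
base [0.63675256 0.05633612 0.13456019] 7.709731204496236 14.604105571847509
```

View pics/ov1.png

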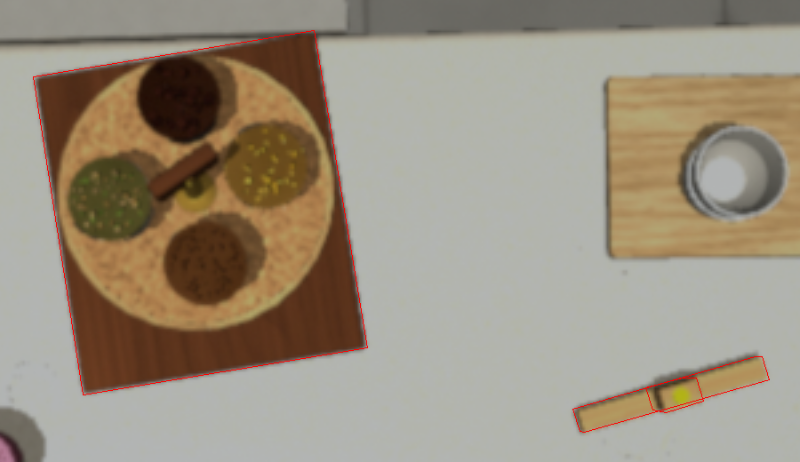

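View pics/ov2.png

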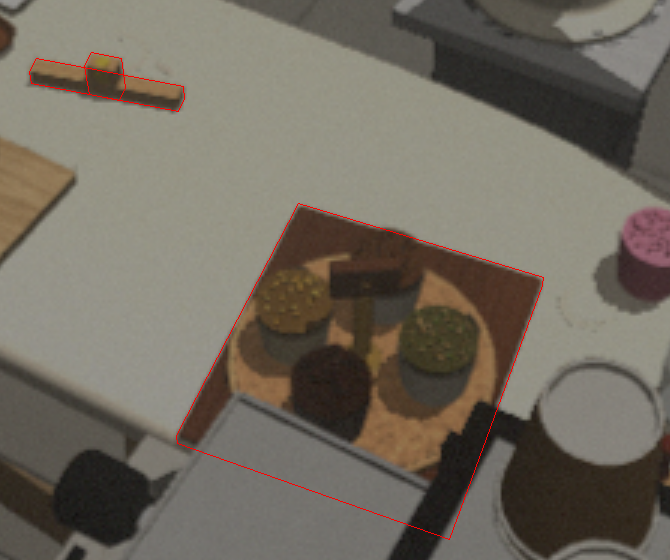

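View pics/cup.png

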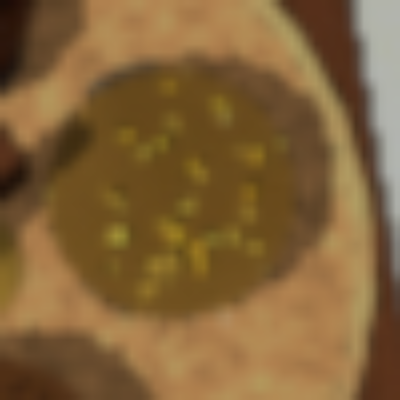

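step_arm(
  dr=[
    [0,0,0],
    [0,0,0],
    [0,0,0],
    [0,0,0],
    [0,0,0],
    [0,0,0],
    [0,0,0],
    [0,0,0],
  ],
  xyz=[
    [-8.5,-11.8,-1.4],
    [-8.5,-11.8,-1.4],
    [-8.5,-11.8,-1.4],
    [-8.5,-11.8,-1.4],
    [-8.5,-11.8,-1.4],
    [-8.5,-11.8,-1.4],
    [-8.5,-11.8,-1.4],
    [-8.5,-11.8,-1.4],
  ],
  gripper=[1,1,1,1,1,1,1,1],
)

```text
time: 2.1
ee_pos: [0.2779, 0.167, 0.2346]
tcp_rot: [180.0, 0.1, 167.1]
wrist_force: [1.7, 0.8, 0.2]
opening: 0.0855
```

```bash
cat >> h.py <<'E'
from scipy.spatial.transform import Rotation as Ro
def go(xyz,yaw,o=None):
    o=o or bot.get_obs(); R=Ro.from_euler('xyz',o['tcp_rot'],degrees=True); 
    d=R.inv().apply(np.array(xyz)-o['ee_pos'])/.04
    T=Ro.from_euler('xyz',[180,0,yaw],degrees=True); rv=(R.inv()*T).as_rotvec()
    print('t',o['time'],'pos',o['ee_pos'].round(4),'rot',o['tcp_rot'].round(2),'q',o['q'].round(1),'F',o['wrist_force'].round(2),'op',round(o['opening'],4)); print('xyz',d.round(3),'dr',rv.round(3))
E
python3 -c "
from h import *
go([.435,-.384,.15],194.3);go([.435,-.384,.15],14.3)"
```

```text
t 2.1 pos [0.2779 0.167  0.2346] rot [1.7995e+02 6.0000e-02 1.6706e+02] q [ 31.  -24.2 -10.7 103.4  -0.   44. ] F [1.71 0.8  0.16] op 0.0855
xyz [ -6.911 -12.548   2.11 ] dr [ 0.001  0.001 -0.476]
t 2.1 pos [0.2779 0.167  0.2346] rot [1.7995e+02 6.0000e-02 1.6706e+02] q [ 31.  -24.2 -10.7 103.4  -0.   44. ] F [1.71 0.8  0.16] op 0.0855
xyz [ -6.911 -12.548   2.11 ] dr [ 2.000e-03 -1.000e-03  2.666e+00]
```

step_arm(
  dr=[
    [0,0,-0.476],
    [0,0,-0.476],
    [0,0,-0.476],
    [0,0,-0.476],
    [0,0,-0.476],
    [0,0,-0.476],
    [0,0,-0.476],
    [0,0,-0.476],
  ],
  xyz=[
    [-6.9,-12.5,0],
    [-6.9,-12.5,0],
    [-6.9,-12.5,0],
    [-6.9,-12.5,0],
    [-6.9,-12.5,0],
    [-6.9,-12.5,0],
    [-6.9,-12.5,0],
    [-6.9,-12.5,0],
  ],
  gripper=[1,1,1,1,1,1,1,1],
)

```text
time: 2.9
ee_pos: [0.3734, -0.1638, 0.2344]
tcp_rot: [-180.0, 0.1, -165.8]
wrist_force: [1.7, 0.8, 0.9]
opening: 0.0854
```

```bash
python3 -c "
from h import *
go([.435,-.384,.12],194.3)"
```

```text
t 2.9 pos [ 0.3734 -0.1638  0.2344] rot [-1.7997e+02  6.0000e-02 -1.6576e+02] q [-23.7 -13.2  -2.7 100.5   0.  -37.9] F [1.66 0.78 0.92] op 0.0854
xyz [-0.135 -5.713  2.864] dr [-0.001  0.001 -0.001]
```

step_arm(
  dr=[
    [0,0,0],
    [0,0,0],
    [0,0,0],
    [0,0,0],
    [0,0,0],
    [0,0,0],
    [0,0,0],
    [0,0,0],
  ],
  xyz=[
    [-0.1,-5.0,2.8],
    [-0.1,-5.0,2.8],
    [-0.1,-5.0,2.8],
    [-0.1,-5.0,2.8],
    [-0.1,-5.0,2.8],
    [-0.1,-5.0,2.8],
    [-0.1,-5.0,2.8],
    [-0.1,-5.0,2.8],
  ],
  gripper=[1,1,1,1,1,1,1,1],
)

```text
time: 3.7
ee_pos: [0.4268, -0.3537, 0.1232]
tcp_rot: [-180.0, 0.0, -165.7]
wrist_force: [0.7, 0.2, 0.3]
opening: 0.0856
```

```bash
python3 -c "
from h import *
go([.435,-.384,.028],194.3)
c=shot('wrist','w1'); print(-c['R'].T@c['t'], c['camera_matrix'][0,0])
im=c['image'][:,:,::-1].copy()
P=np.load('m1.npz')['bar'];a=P[2];R=np.array([[np.cos(a),-np.sin(a),0],[np.sin(a),np.cos(a),0],[0,0,1]])
from fit import BAR
for q in BAR: cv2.polylines(im,[np.round(cv2.convexHull(proj(c,q@R.T+[P[0],P[1],0]).astype(np.float32))).astype(int)],1,(0,0,255),1)
cv2.imwrite('pics/w1o.png',im)
"
```

```text
t 3.7 pos [ 0.4268 -0.3537  0.1232] rot [-1.7996e+02  4.0000e-02 -1.6569e+02] q [-39.7   4.6   1.7  87.    0.  -54. ] F [0.75 0.18 0.32] op 0.0856
xyz [-0.01  -0.782  2.38 ] dr [-0.001  0.001  0.   ]
[ 0.35583938 -0.37133511  0.3016895 ] 336.10462667165274
```

View pics/w1o.png

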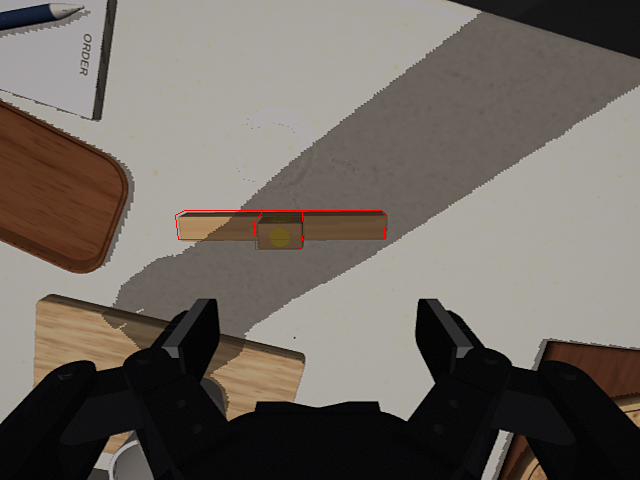

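step_arm(
  dr=[
    [0,0,0],
    [0,0,0],
    [0,0,0],
    [0,0,0],
    [0,0,0],
    [0,0,0],
    [0,0,0],
    [0,0,0],
  ],
  xyz=[
    [0,-0.78,0.8],
    [0,-0.78,1.5],
    [0,-0.78,2.0],
    [0,-0.78,2.4],
    [0,-0.78,2.4],
    [0,-0.78,2.4],
    [0,-0.78,2.4],
    [0,-0.78,2.4],
  ],
  gripper=[1,1,1,1,1,1,1,1],
)

```text
time: 4.55
ee_pos: [0.435, -0.3848, 0.0276]
tcp_rot: [-179.9, 0.1, -165.7]
wrist_force: [0.7, -0.1, 0.1]
opening: 0.0854
```

```bash
python3 -c "
from h import *
go([.435,-.384,.025],194.3)
c=shot('wrist','w2')"
```

```text
t 4.55 pos [ 0.435  -0.3848  0.0276] rot [-1.7990e+02  7.0000e-02 -1.6571e+02] q [-41.5   9.1  -4.   76.8  -0.  -55.8] F [ 0.71 -0.14  0.11] op 0.0854
xyz [-0.005  0.02   0.066] dr [-0.002  0.001 -0.   ]
```

View pics/w2.png

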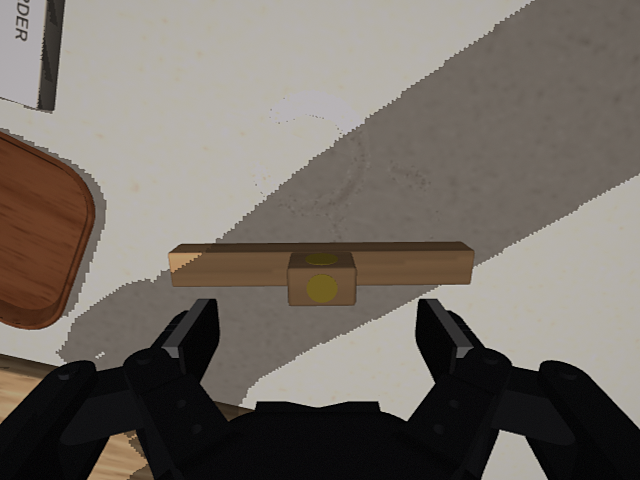

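step_arm(
  dr=[
    [0,0,0],
    [0,0,0],
    [0,0,0],
    [0,0,0],
    [0,0,0],
    [0,0,0],
    [0,0,0],
    [0,0,0],
  ],
  xyz=[
    [0,0,0.08],
    [0,0,0.08],
    [0,0,0.08],
    [0,0,0.08],
    [0,0,0.08],
    [0,0,0.08],
    [0,0,0.08],
    [0,0,0.08],
  ],
  gripper=[0.3,0.1,0.1,0.1,0.1,0.1,0.1,0.1],
  squeeze=30,
)

```text
time: 5.4
ee_pos: [0.4344, -0.3845, 0.023]
tcp_rot: [-180.0, 0.0, -165.7]
wrist_force: [0.2, 0.9, -0.2]
opening: 0.0084
```

```bash
python3 -c "
from h import *
go([.45,-.2,.09],187.7)
c=shot('wrist','w3')"
```

```text
t 5.4 pos [ 0.4344 -0.3845  0.023 ] rot [-180.      0.   -165.72] q [-41.5   9.2  -4.4  76.4   0.  -55.8] F [ 0.2   0.91 -0.24] op 0.0084
xyz [-1.516  4.374 -1.676] dr [-0.     0.     0.115]
```

View pics/w3.png

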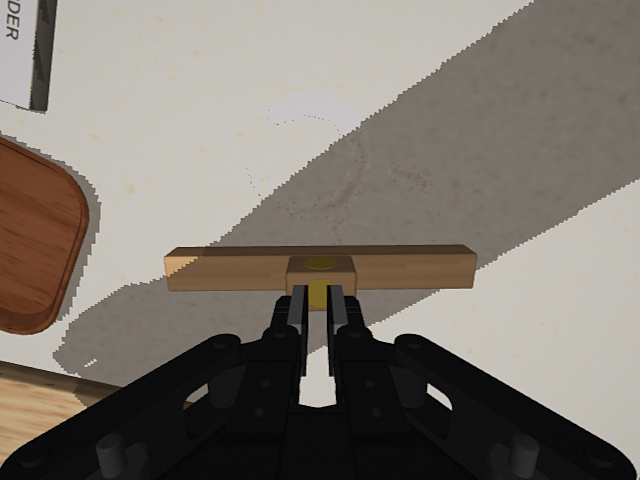

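```bash
python3 -c "
from h import *
from fit import BAR
o=bot.get_obs();print(o['ee_pos'],o['opening'],o['time'])
c=shot('wrist','w4')
im=c['image'][:,:,::-1].copy()
P=np.load('m1.npz')['bar'];a=P[2];R=np.array([[np.cos(a),-np.sin(a),0],[np.sin(a),np.cos(a),0],[0,0,1]])
for q in BAR: cv2.polylines(im,[np.round(cv2.convexHull(proj(c,q@R.T+[P[0],P[1],0]).astype(np.float32))).astype(int)],1,(0,0,255),1)
print(proj(c,[o['ee_pos'],o['ee_pos']+[0,0,.019],o['ee_pos']+[0,0,.05]]))
for k in(0,.019,.05):
  u=proj(c,o['ee_pos']+[0,0,k])[0]; cv2.circle(im,(int(u[0]),int(u[1])),3,(0,255,0),1)
cv2.imwrite('pics/w4o.png',cv2.resize(im[200:420,140:500],None,fx=2.2,fy=2.2))
s=shot('side','s4'); cv2.imwrite('pics/s4c.png',cv2.resize(s['image'][130:270,180:340,::-1],None,fx=4.5,fy=4,interpolation=cv2.INTER_CUBIC))
"
```

```text
[ 0.43435219 -0.38450815  0.02291936] 0.008527161179230558 5.45
[[316.81511839 272.19875884]
 [316.75260187 286.15462653]
 [316.61675033 316.48142815]]
```

View pics/w4o.png

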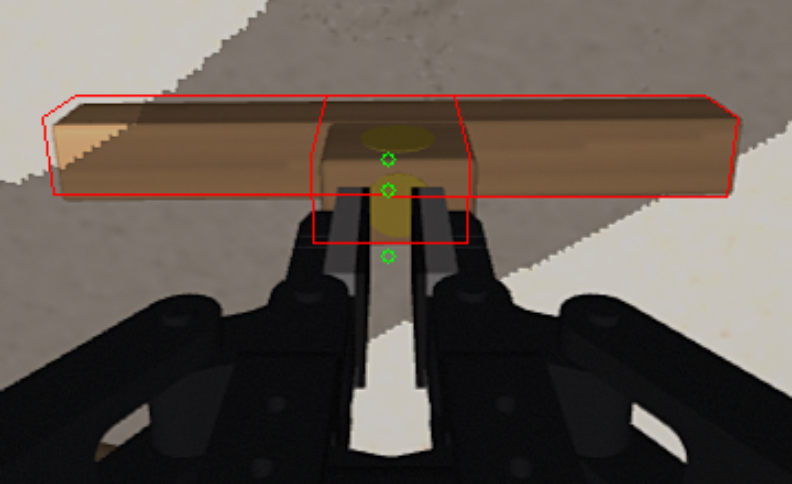

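View pics/s4c.png

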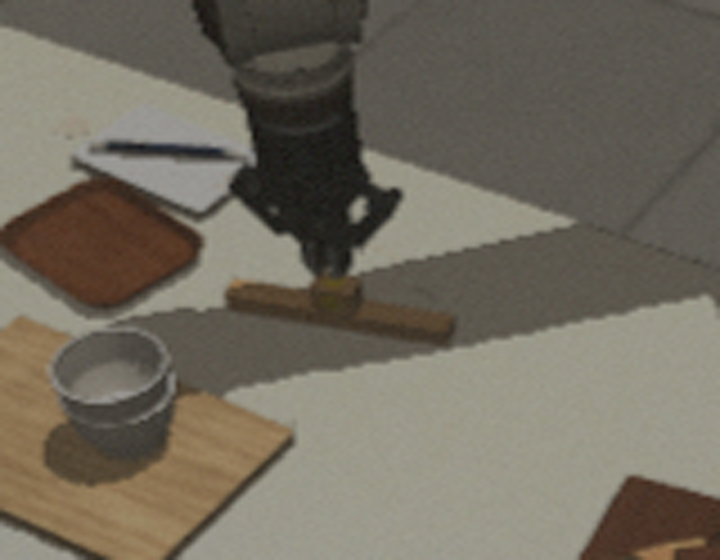

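```bash
python3 -c "
from h import *
c=bot.camera('wrist'); s=bot.camera('side'); o=bot.get_obs()
print('depth',[float((c['R']@(o['ee_pos']+[0,0,k])+c['t'])[2]) for k in(0,.019,.03)])
a=np.radians(14.3); ax=np.array([np.cos(a),np.sin(a),0])
for k in (0,.01,.02,.025,.03,.04):
  for d in(-.011,0,.011): print(k,d,proj(c,o['ee_pos']+ax*d+[0,0,k]).round(1),proj(s,o['ee_pos']+ax*d+[0,0,k]).round(1))
cv2.imwrite('pics/s5c.png',cv2.resize(s['image'][170:240,210:300,::-1],None,fx=8,fy=8,interpolation=cv2.INTER_CUBIC))
print(s['shot'],o['time'])
"
```

```text
depth [0.1920699632166215, 0.17388215054222844, 0.1633523642570535]
0 -0.011 [[316.8 254. ]] [[255.8 202.8]]
0 0 [[316.8 272.2]] [[254.6 205. ]]
0 0.011 [[316.8 289.8]] [[253.5 207.2]]
0.01 -0.011 [[316.7 260.2]] [[255.4 200.7]]
0.01 0 [[316.7 279.2]] [[254.3 202.9]]
0.01 0.011 [[316.8 297.6]] [[253.2 205.1]]
0.02 -0.011 [[316.7 267. ]] [[255.1 198.6]]
0.02 0 [[316.7 287. ]] [[254.  200.8]]
0.02 0.011 [[316.7 306.2]] [[252.8 203. ]]
0.025 -0.011 [[316.7 270.7]] [[254.9 197.6]]
0.025 0 [[316.7 291.2]] [[253.8 199.7]]
0.025 0.011 [[316.7 310.9]] [[252.6 201.9]]
0.03 -0.011 [[316.6 274.7]] [[254.8 196.5]]
0.03 0 [[316.7 295.7]] [[253.6 198.7]]
0.03 0.011 [[316.7 315.9]] [[252.5 200.9]]
0.04 -0.011 [[316.6 283.3]] [[254.4 194.4]]
0.04 0 [[316.6 305.4]] [[253.3 196.5]]
0.04 0.011 [[316.6 326.7]] [[252.1 198.7]]
11 5.65
```

View pics/s5c.png

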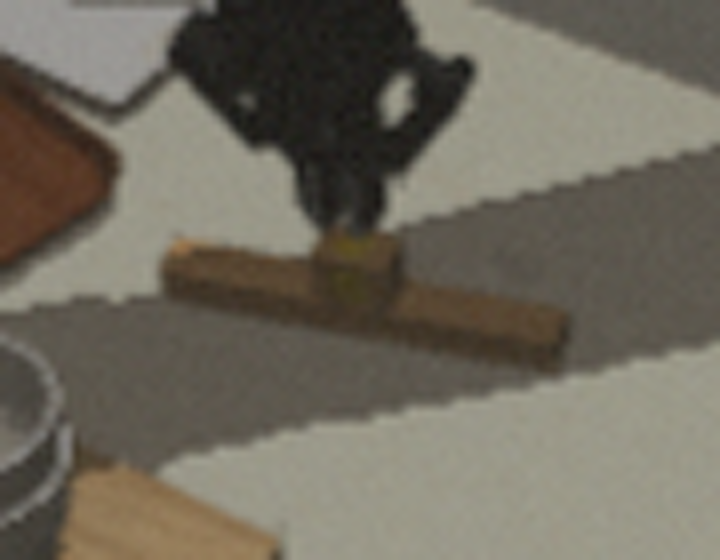

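step_arm(
  dr=[
    [0,0,0],
    [0,0,0],
    [0,0,0],
    [0,0,0],
    [0,0,0],
    [0,0,0],
    [0,0,0],
    [0,0,0],
  ],
  xyz=[
    [0,0,0],
    [0,0,0],
    [0,0,0],
    [0,0,0],
    [0,0,0.1],
    [0,0,0.2],
    [0,0,0.3],
    [0,0,0.3],
  ],
  gripper=[0.8,0.8,0.8,0.8,0.8,0.8,0.8,0.8],
)

```text
time: 6.45
ee_pos: [0.434, -0.3842, 0.01]
tcp_rot: [179.9, -0.0, -165.7]
wrist_force: [0.3, 0.3, 0.2]
opening: 0.0683
```

```bash
python3 -c "
from h import *
go([.435,-.384,.005],194.3)
c=shot('wrist','w6');s=shot('side','s6')
a=cv2.resize(c['image'][200:440,100:540,::-1],None,fx=1.6,fy=1.6); b=cv2.resize(s['image'][170:240,210:300,::-1],None,fx=4,fy=4,interpolation=cv2.INTER_CUBIC)
a[:280,:0]=0; f=np.zeros((384+280-100,704,3),np.uint8); f[:384]=a; f[384:,:360]=b[:180]; cv2.imwrite('pics/c6.png',f)"
```

```text
t 6.45 pos [ 0.434  -0.3842  0.01  ] rot [ 1.7994e+02 -4.0000e-02 -1.6572e+02] q [-41.5   9.6  -5.5  75.1  -0.  -55.8] F [0.32 0.33 0.22] op 0.0683
xyz [-0.026 -0.003  0.124] dr [ 0.001 -0.001 -0.   ]
```

View pics/c6.png

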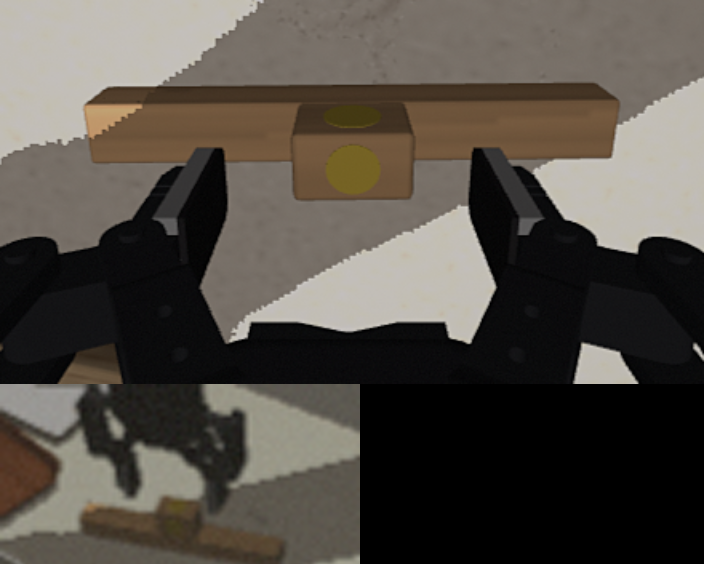

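```bash
cat >> h.py <<'E'
def tri(vs):
    A=[];b=[]
    for c,uv in vs:
        d=c['R'].T@np.linalg.solve(c['camera_matrix'],[uv[0],uv[1],1.]); d/=np.linalg.norm(d); o=-c['R'].T@np.asarray(c['t']).ravel()
        P=np.eye(3)-np.outer(d,d); A.append(P); b.append(P@o)
    x=np.linalg.lstsq(np.vstack(A),np.hstack(b),rcond=None)[0]; return x,[np.linalg.norm(Pm@x-bb) for Pm,bb in zip(A,b)]
E
python3 -c "
from h import *
c=bot.camera('wrist');s=bot.camera('side'); o=bot.get_obs()
a=np.radians(14.3);Y=np.array([-np.sin(a),np.cos(a),0]);X=np.array([np.cos(a),np.sin(a),0])
for uv,sv in (((394.4,293.8),(263.3,201)),((241,293.8),(242.5,197))):
  x,e=tri([(c,uv),(s,sv)]); d=x-o['ee_pos']; print(x,e,'rel',d@X,d@Y,d[2])
cv2.imwrite('pics/s7.png',cv2.resize(s['image'][175:225,220:290,::-1],None,fx=11,fy=11,interpolation=cv2.INTER_CUBIC))
cv2.imwrite('pics/w7.png',c['image'][:,:,::-1])
print(o['time'])
"
```

```text
[ 0.42227519 -0.3518541   0.04748452] [np.float64(0.0016346765914004022), np.float64(0.001634676591400024)] rel -0.003679951623338453 0.03473238749718507 0.03641029724954397
[ 0.44092332 -0.42268073  0.04720771] [np.float64(0.0035701511118397524), np.float64(0.0035701511118393305)] rel -0.003103725433998999 -0.03850579845751995 0.03613348265374693
6.65
```

View pics/s7.png

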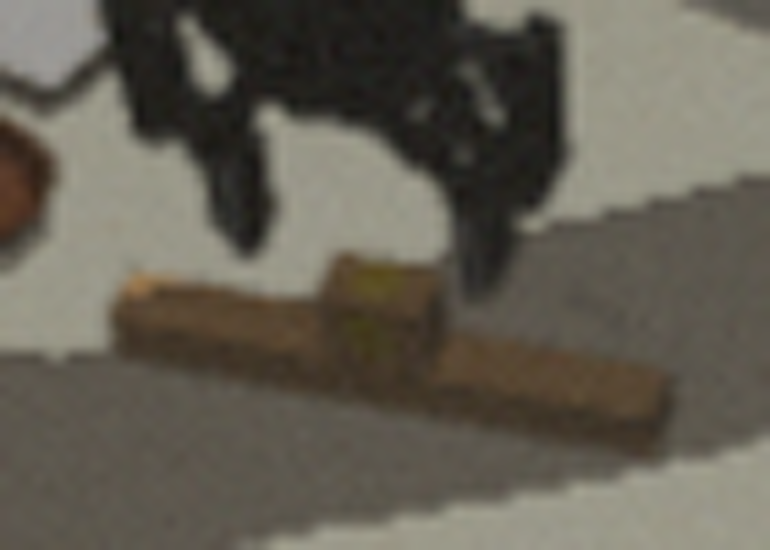

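step_arm(
  dr=[
    [0,0,0],
    [0,0,0],
    [0,0,0],
    [0,0,0],
    [0,0,0],
    [0,0,0],
    [0,0,0],
    [0,0,0],
  ],
  xyz=[
    [0,0,0.1],
    [0,0,0.2],
    [0,0,0.3],
    [0,0,0.35],
    [0,0,0.4],
    [0,0,0.42],
    [0,0,0.42],
    [0,0,0.42],
  ],
  gripper=[0.8,0.8,0.8,0.8,0.8,0.8,0.8,0.8],
)

```text
time: 7.45
ee_pos: [0.4344, -0.3846, -0.0057]
tcp_rot: [-180.0, 0.0, -165.7]
wrist_force: [-0.1, 0.1, 0.3]
opening: 0.0684
```

```bash
python3 -c "
from h import *
go([.435,-.384,-.01],194.3)
c=shot('wrist','w8');s=shot('side','s8')
a=cv2.resize(c['image'][200:440,100:540,::-1],None,fx=1.6,fy=1.6); b=cv2.resize(s['image'][170:230,210:300,::-1],None,fx=4,fy=4,interpolation=cv2.INTER_CUBIC)
f=np.zeros((384+200,704,3),np.uint8); f[:384]=a; f[384:,:360]=b[:200]; cv2.imwrite('pics/c8.png',f)"
```

```text
t 7.45 pos [ 0.4344 -0.3846 -0.0057] rot [-1.7999e+02  1.0000e-02 -1.6572e+02] q [-41.5  10.   -6.7  73.3  -0.  -55.8] F [-0.07  0.11  0.28] op 0.0684
xyz [-0.018  0.011  0.107] dr [-0.  0. -0.]
```

View pics/c8.png

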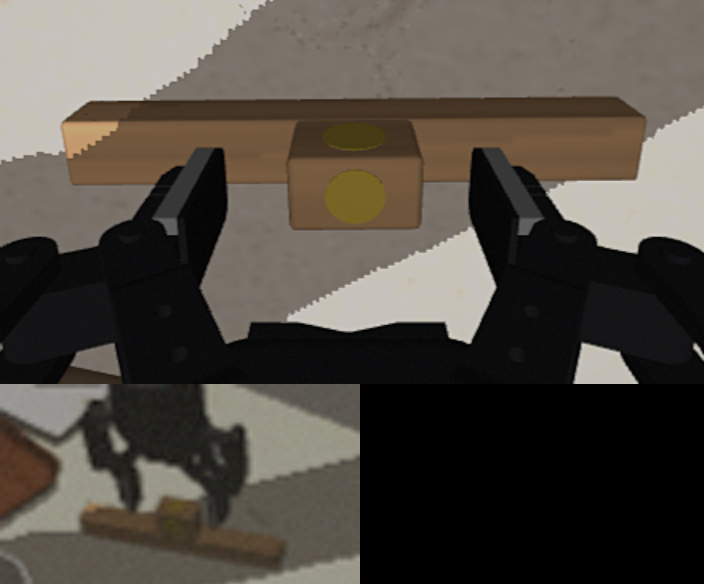

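step_arm(
  dr=[
    [0,0,0],
    [0,0,0],
    [0,0,0],
    [0,0,0],
    [0,0,0],
    [0,0,0],
    [0,0,0],
    [0,0,0],
  ],
  xyz=[
    [0.08,0,0.06],
    [0.08,0,0.06],
    [0.08,0,0.06],
    [0.08,0,0.06],
    [0.08,0,0.06],
    [0.08,0,0.06],
    [0.08,0,0.06],
    [0.08,0,0.06],
  ],
  gripper=[0.8,0.2,0.2,0.2,0.2,0.2,0.2,0.2],
  squeeze=30,
)

```text
time: 8.35
ee_pos: [0.4313, -0.3854, -0.0082]
tcp_rot: [-180.0, 0.0, -165.7]
wrist_force: [-1.0, 0.7, 1.9]
opening: 0.0354
```

```bash
python3 -c "
from h import *
go([.41,.02,.12],187.7)
c=shot('wrist','w9');s=shot('side','s9')
a=cv2.resize(c['image'][200:440,100:540,::-1],None,fx=1.6,fy=1.6); b=cv2.resize(s['image'][170:230,210:300,::-1],None,fx=4,fy=4,interpolation=cv2.INTER_CUBIC)
f=np.zeros((384+200,704,3),np.uint8); f[:384]=a; f[384:,:360]=b[:200]; cv2.imwrite('pics/c9.png',f)"
```

```text
t 8.35 pos [ 0.4313 -0.3854 -0.0082] rot [-179.99    0.   -165.72] q [-41.8   9.8  -7.2  73.   -0.  -56.1] F [-1.05  0.72  1.86] op 0.0354
xyz [-1.983  9.952 -3.206] dr [-0.     0.     0.115]
```

View pics/c9.png

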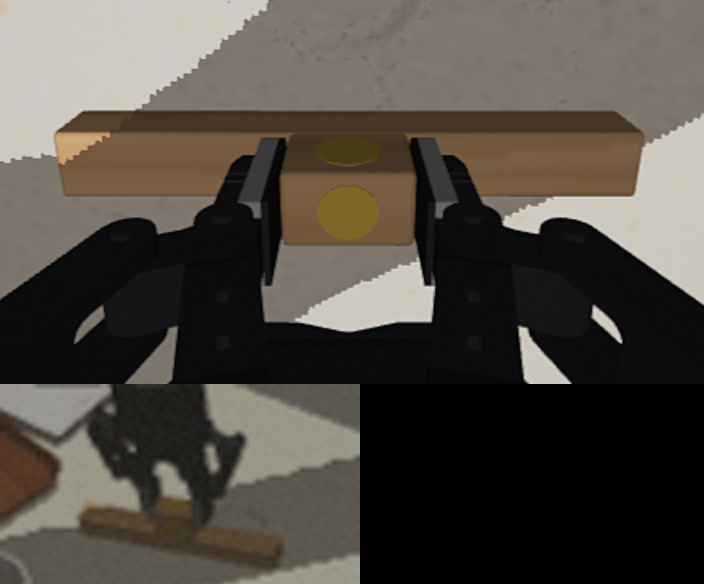

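step_arm(
  dr=[
    [0,0,0],
    [0,0,0],
    [0,0,0.11],
    [0,0,0.11],
    [0,0,0.11],
    [0,0,0.11],
    [0,0,0.11],
    [0,0,0.11],
  ],
  xyz=[
    [0,0,-0.7],
    [-0.4,1,-1.3],
    [-2.3,9.95,-1.3],
    [-2.3,9.95,-1.3],
    [-2.3,9.95,-1.3],
    [-2.3,9.95,-1.3],
    [-2.3,9.95,-1.3],
    [-2.3,9.95,-1.3],
  ],
  gripper=[0.2,0.2,0.2,0.2,0.2,0.2,0.2,0.2],
)

```text
time: 9.25
ee_pos: [0.4243, -0.041, 0.0436]
tcp_rot: [180.0, 0.0, -172.0]
wrist_force: [2.2, 0.8, -2.1]
opening: 0.0352
```

```bash
python3 -c "
from h import *
go([.424,.0275,.015],187.7)"
```

```text
t 9.25 pos [ 0.4243 -0.041   0.0436] rot [ 1.8000e+02  2.0000e-02 -1.7205e+02] q [ -5.5 -12.4 -23.2  79.2   0.  -13.5] F [ 2.2   0.8  -2.11] op 0.0352
xyz [-0.229  1.697  0.716] dr [0.    0.    0.004]
```

step_arm(
  dr=[
    [0,0,0.004],
    [0,0,0.004],
    [0,0,0.004],
    [0,0,0.004],
    [0,0,0.004],
    [0,0,0.004],
    [0,0,0.004],
    [0,0,0.004],
  ],
  xyz=[
    [-0.1,0.7,0],
    [-0.2,1.2,0.3],
    [-0.2,1.2,0.6],
    [-0.2,1.2,0.8],
    [-0.2,1.2,0.8],
    [-0.2,1.2,0.8],
    [-0.2,1.2,0.8],
    [-0.2,1.2,0.8],
  ],
  gripper=[0.2,0.2,0.2,0.2,0.2,0.2,0.2,0.2],
)

```text
time: 10.05
ee_pos: [0.4265, 0.0053, 0.0122]
tcp_rot: [-180.0, 0.0, -172.3]
wrist_force: [-0.3, -0.1, -0.7]
opening: 0.0351
```

```bash
python3 -c "
from h import *
go([.424,.0275,-.007],187.7)
c=shot('wrist','w10')
im=c['image'][:,:,::-1].copy()
from fit import *
def dr(parts,p,z,col):
  a=p[2];R=np.array([[np.cos(a),-np.sin(a),0],[np.sin(a),np.cos(a),0],[0,0,1]])
  for q in parts: cv2.polylines(im,[np.round(cv2.convexHull(proj(c,q@R.T+[p[0],p[1],z]).astype(np.float32))).astype(int)],1,col,1)
b=np.load('m1.npz')['base']; dr(BASE,b,0,(0,0,255)); o=bot.get_obs()['ee_pos']
dr(BAR,[o[0]+.0038*np.cos(b[2]),o[1]+.0038*np.sin(b[2]),b[2]],o[2]+.0082,(0,255,0))
cv2.imwrite('pics/w10o.png',im)
"
```

```text
t 10.05 pos [0.4265 0.0053 0.0122] rot [-1.7999e+02  4.0000e-02 -1.7231e+02] q [  0.7 -11.7 -26.1  75.5  -0.   -7. ] F [-0.3  -0.1  -0.67] op 0.0351
xyz [-0.012  0.557  0.48 ] dr [-0.     0.001 -0.   ]
```

View pics/w10o.png

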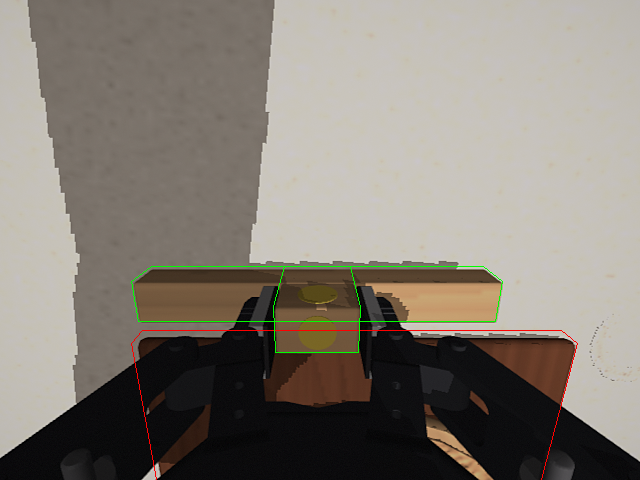

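step_arm(
  dr=[
    [0,0,0],
    [0,0,0],
    [0,0,0],
    [0,0,0],
    [0,0,0],
    [0,0,0],
    [0,0,0],
    [0,0,0],
  ],
  xyz=[
    [0,0.4,0.1],
    [0,0.56,0.3],
    [0,0.56,0.4],
    [0,0.56,0.47],
    [-0.2,0.56,0.47],
    [-0.4,0.56,0.47],
    [-0.4,0.56,0.47],
    [-0.4,0.56,0.47],
  ],
  gripper=[0.2,0.2,0.2,0.2,0.2,0.2,0.2,0.2],
)

```text
time: 10.9
ee_pos: [0.4392, 0.0301, -0.0071]
tcp_rot: [-180.0, -0.0, -172.3]
wrist_force: [-0.6, -0.9, -1.2]
opening: 0.0352
```

```bash
cat > chk.py <<'E'
from fit import *
import sys
n=sys.argv[1]; go([.4537,.0315,-.0078],187.7)
c=shot('wrist',n)
im=c['image'][:,:,::-1].copy()
def dr(parts,p,z,col):
  a=p[2];R=np.array([[np.cos(a),-np.sin(a),0],[np.sin(a),np.cos(a),0],[0,0,1]])
  for q in parts: cv2.polylines(im,[np.round(cv2.convexHull(proj(c,q@R.T+[p[0],p[1],z]).astype(np.float32))).astype(int)],1,col,1)
b=np.load('m1.npz')['base']; dr(BASE,b,0,(0,0,255)); o=bot.get_obs()['ee_pos']
dr(BAR,[o[0]+.0038*np.cos(b[2]),o[1]+.0038*np.sin(b[2]),b[2]],o[2]+.0082,(0,255,0))
cv2.imwrite('pics/'+n+'o.png',im)
E
python3 chk.py w11
```

```text
t 10.9 pos [ 0.4392  0.0301 -0.0071] rot [-1.8000e+02 -2.0000e-02 -1.7226e+02] q [  3.9  -9.1 -26.1  73.   -0.   -3.8] F [-0.63 -0.9  -1.22] op 0.0352
xyz [-0.363 -0.013  0.018] dr [-0.    -0.     0.001]
```

View pics/w11o.png

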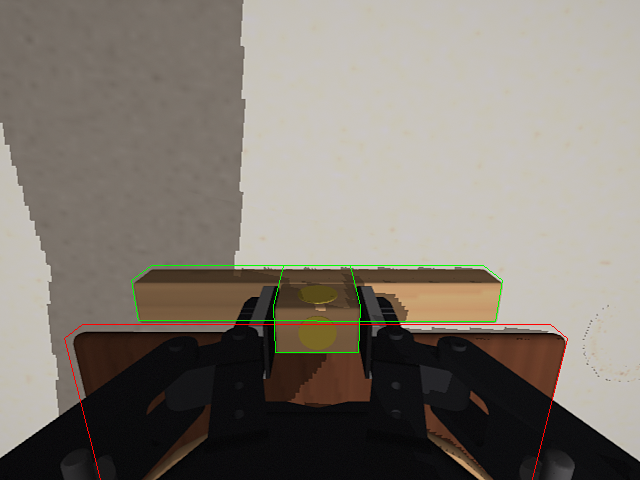

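step_arm(
  dr=[
    [0,0,0],
    [0,0,0],
    [0,0,0],
    [0,0,0],
    [0,0,0],
    [0,0,0],
    [0,0,0],
    [0,0,0],
  ],
  xyz=[
    [-0.1,0,0],
    [-0.2,0,0],
    [-0.28,0,0],
    [-0.33,0,0],
    [-0.36,0,0],
    [-0.39,0,0],
    [-0.42,0,0],
    [-0.42,0,0],
  ],
  gripper=[0.2,0.2,0.2,0.2,0.2,0.2,0.2,0.2],
)

```text
time: 11.75
ee_pos: [0.4533, 0.0322, -0.0074]
tcp_rot: [180.0, -0.3, -172.3]
wrist_force: [-12.3, -1.1, 5.7]
opening: 0.0356
```

```bash
python3 chk.py w12
```

```text
t 11.75 pos [ 0.4533  0.0322 -0.0074] rot [ 180.     -0.27 -172.26] q [  4.1  -6.8 -24.1  73.   -0.   -3.7] F [-12.26  -1.09   5.68] op 0.0356
xyz [-0.007 -0.018  0.009] dr [ 0.    -0.005  0.001]
```

View pics/w12o.png

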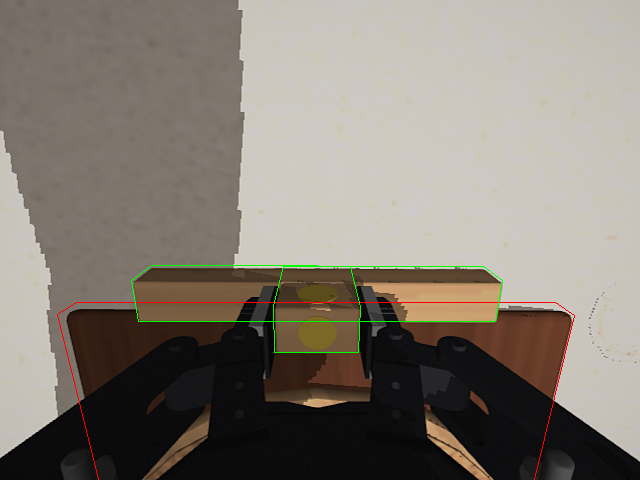

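step_arm(
  dr=[
    [0,0,0],
    [0,0,0],
    [0,0,0],
    [0,0,0],
    [0,0,0],
    [0,0,0],
    [0,0,0],
    [0,0,0],
  ],
  xyz=[
    [0.02,0,0],
    [0.02,0,0],
    [0.02,0,0],
    [0.02,0,0],
    [0,0,0],
    [0,0,-0.3],
    [0,0,-1.2],
    [0,0,-2.2],
  ],
  gripper=[0.2,0.6,0.7,0.7,0.7,0.7,0.7,0.7],
)

```text
time: 12.6
ee_pos: [0.4549, 0.0324, 0.082]
tcp_rot: [180.0, -0.1, -172.2]
wrist_force: [0.9, -0.3, 0.7]
opening: 0.0597
```

```bash
python3 chk.py w13; python3 - <<'E'
from fit import *
b=np.load('m1.npz')['base']; c=shot('wrist','w14')
p0=[b[0]-.181*np.cos(b[2]),b[1]-.181*np.sin(b[2]),b[2]]
im=c['image'][:,:,::-1].copy()
a=p0[2];R=np.array([[np.cos(a),-np.sin(a),0],[np.sin(a),np.cos(a),0],[0,0,1]])
for q in BAR+BASE[:0]: cv2.polylines(im,[np.round(cv2.convexHull(proj(c,q@R.T+[p0[0],p0[1],0]).astype(np.float32))).astype(int)],1,(0,255,0),1)
cv2.imwrite('pics/w14o.png',im)
E
```

```text
t 12.6 pos [0.4549 0.0324 0.082 ] rot [ 1.7999e+02 -1.0000e-01 -1.7225e+02] q [  4.1  -8.6 -15.7  83.    0.   -3.7] F [ 0.89 -0.34  0.73] op 0.0597
xyz [ 0.028 -0.019  2.244] dr [ 0.    -0.002  0.001]
```

View pics/w14o.png

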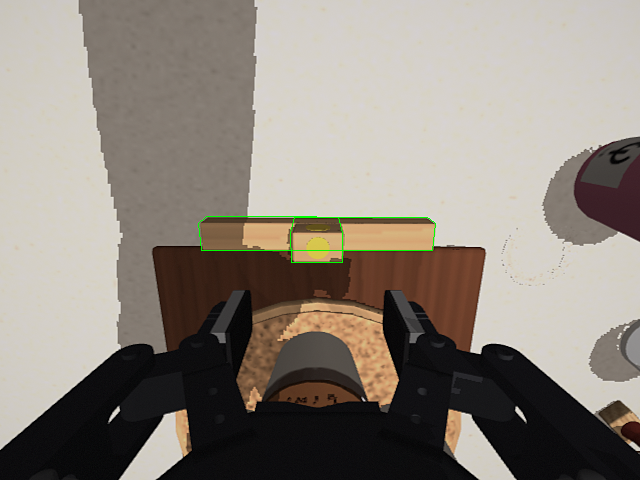

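step_arm(
  dr=[
    [0,0,0],
    [0,0,0],
    [0,0,0.15],
    [0,0,0.3],
    [0,0,0.45],
    [0,0,0.6],
    [0,0,0.75],
    [0,0,0.9],
  ],
  xyz=[
    [0,0,-1.2],
    [0,0,-2.4],
    [0,0,-3.5],
    [-1,0,-3.5],
    [-2,0,-3.5],
    [-3,0,-3.5],
    [-4,0,-3.5],
    [-4.6,0,-3.5],
  ],
  gripper=[1,1,1,1,1,1,1,1],
)

```text
time: 13.5
ee_pos: [0.64, 0.0576, 0.22]
tcp_rot: [-180.0, -0.0, 135.8]
wrist_force: [0.1, -0.3, -0.4]
opening: 0.0854
```

```bash
python3 chk.py w15; python3 - <<'E'
from h import *
b=np.load('m1.npz')['base']; go([b[0],b[1],.19],125)
c=shot('wrist','w16'); print(proj(c,[b[0],b[1],.178]))
im=cv2.imread('pics/top1.png'); cv2.imwrite('pics/car.png',cv2.resize(im[135:275,215:350],None,fx=5,fy=4.2,interpolation=cv2.INTER_CUBIC))
E
```

```text
t 13.5 pos [0.64   0.0576 0.22  ] rot [-1.7998e+02 -2.0000e-02  1.3583e+02] q [  5.1  19.3  29.6 100.3   0.   49.3] F [ 0.09 -0.32 -0.42] op 0.0854
xyz [ 2.885 -3.711  5.697] dr [-0.    -0.001 -0.905]
t 13.55 pos [0.6419 0.0578 0.2183] rot [-1.7994e+02 -6.0000e-02  1.3526e+02] q [  5.1  19.6  29.8 100.3   0.   49.9] F [-1.64 -0.56 -1.01] op 0.0853
xyz [ 0.064 -0.116  0.709] dr [-0.001 -0.001  0.179]
[[309.32536729 246.99895269]]
```

View pics/w16.png

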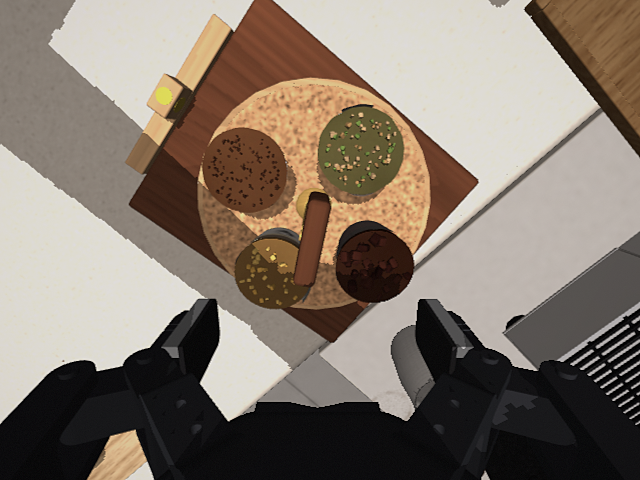

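View pics/car.png

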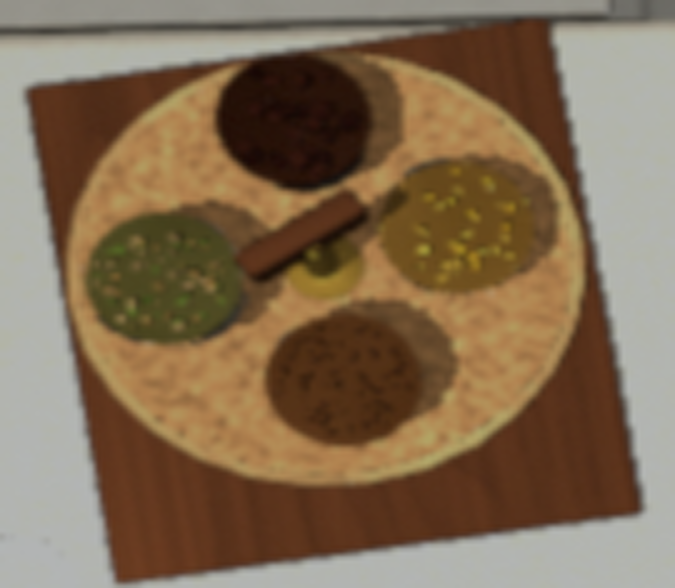

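```bash
python3 - <<'E'
from h import *
b=np.load('m1.npz')['base']; w=bot.camera('wrist'); t=bot.camera('top')
c,s=np.cos(b[2]),np.sin(b[2])
def bf(X): d=X[:2]-b[:2]; return np.array([c*d[0]+s*d[1],-s*d[0]+c*d[1]])
print(bot.get_obs()['ee_pos'])
e1,e2=ray(w,(318,202),.178),ray(w,(307,283),.178); d=e1-e2
print('handle',e1,e2,np.linalg.norm(d),np.degrees(np.arctan2(d[1],d[0])),'mid',(e1+e2)/2)
for n,uv,tv in(('yel',(272,272),(215+458/5,135+228/4.2)),('coc',(244,170),(215+343/5,135+380/4.2)),('gre',(361,150),(215+165/5,135+277/4.2)),('dark',(375,265),(215+295/5,135+120/4.2))):
  for cam,p in((w,uv),(t,tv)):
    q=bf(ray(cam,p,.112)); print(n,q.round(4),np.hypot(*q).round(4),np.degrees(np.arctan2(q[1],q[0])).round(1))
E
```

```text
[0.63788546 0.05724362 0.22036954]
handle [0.61666089 0.08185228 0.178     ] [0.65291849 0.03595724 0.178     ] 0.05848903811650272 128.30913304049383 mid [0.63478969 0.05890476 0.178     ]
yel [-0.0021 -0.0581] 0.0581 -92.1
yel [-0.0013 -0.07  ] 0.07 -91.1
coc [-0.0743  0.0015] 0.0743 178.8
coc [-0.0759 -0.0039] 0.076 -177.1
gre [-0.0081  0.0742] 0.0746 96.2
gre [-0.0061  0.0687] 0.069 95.1
dark [0.0672 0.0053] 0.0674 4.5
dark [ 0.0705 -0.0048] 0.0706 -3.9
```

```bash
python3 - <<'E'
from h import *
b=np.load('m1.npz')['base']; go([b[0],b[1]+.001,.117],127)
E
```

```text
t 13.7 pos [0.6379 0.0572 0.2204] rot [-1.7994e+02 -5.0000e-02  1.3631e+02] q [  5.1  19.   29.3 100.3   0.   48.8] F [-0.31  0.48  0.59] op 0.0852
xyz [ 0.02  -0.015  2.584] dr [-0.001 -0.001  0.162]
```

step_arm(
  dr=[
    [0,0,0.08],
    [0,0,0.16],
    [0,0,0.16],
    [0,0,0.16],
    [0,0,0.16],
    [0,0,0.16],
    [0,0,0.16],
    [0,0,0.16],
  ],
  xyz=[
    [0,0,0.4],
    [0,0,0.8],
    [0,0,1.1],
    [0,0,1.3],
    [0,0,1.3],
    [0,0,1.3],
    [0,0,1.3],
    [0,0,1.3],
  ],
  gripper=[1,1,1,1,1,1,1,1],
)

```text
time: 14.5
ee_pos: [0.6382, 0.0573, 0.1697]
tcp_rot: [179.9, 0.0, 127.0]
wrist_force: [0.2, -0.1, -1.1]
opening: 0.0855
```

```bash
python3 - <<'E'
from h import *
b=np.load('m1.npz')['base']; go([b[0],b[1]+.001,.117],127)
c=shot('wrist','w17'); s=shot('side','s17')
cv2.imwrite('pics/s17c.png',cv2.resize(s['image'][190:370,240:460,::-1],None,fx=3.2,fy=3.2,interpolation=cv2.INTER_CUBIC))
E
```

```text
t 14.5 pos [0.6382 0.0573 0.1697] rot [1.7995e+02 4.0000e-02 1.2703e+02] q [ 5.1 17.4 21.5 94.1 -0.  58.1] F [ 0.22 -0.05 -1.09] op 0.0855
xyz [ 0.024 -0.029  1.318] dr [0.001 0.001 0.001]
```

View pics/w17.png

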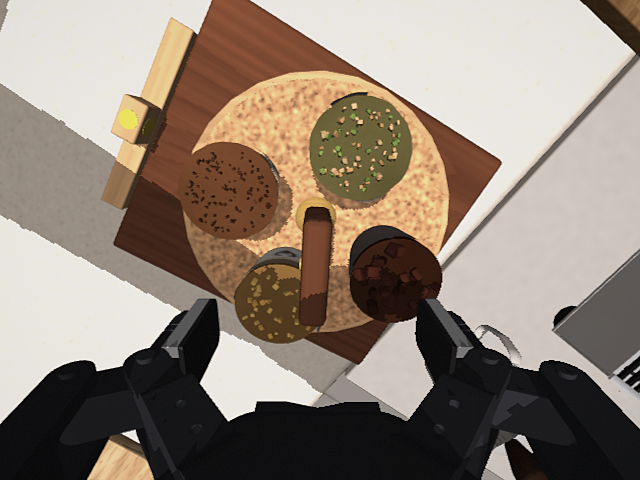

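View pics/s17c.png

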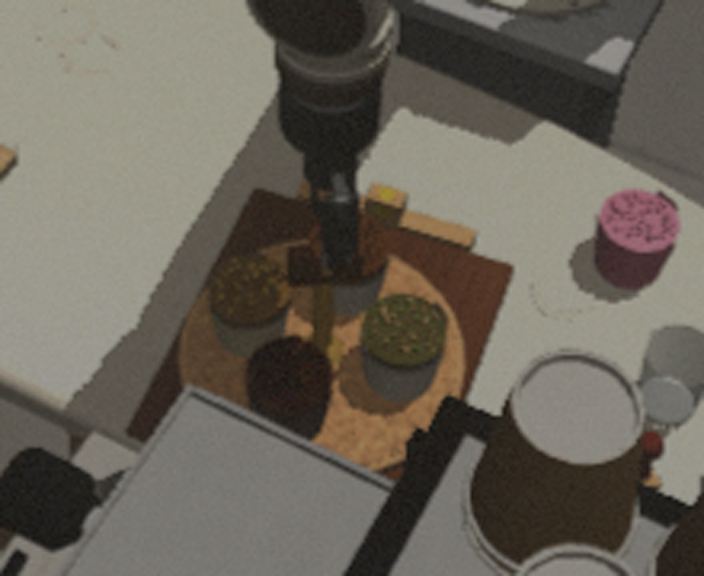

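step_arm(
  dr=[
    [0,0,0],
    [0,0,0],
    [0,0,0],
    [0,0,0],
    [0,0,0],
    [0,0,0],
    [0,0,0],
    [0,0,0],
  ],
  xyz=[
    [0,0,0.4],
    [0,0,0.8],
    [0,0,1.1],
    [0,0,1.3],
    [0,0,1.35],
    [0,0,1.35],
    [0,0,1.35],
    [0,0,1.35],
  ],
  gripper=[1,1,1,1,1,1,1,1],
)

```text
time: 15.4
ee_pos: [0.6383, 0.0573, 0.1157]
tcp_rot: [179.9, 0.0, 127.0]
wrist_force: [0.1, -0.1, 0.1]
opening: 0.0855
```

```bash
python3 - <<'E'
from h import *
b=np.load('m1.npz')['base']; go([b[0],b[1]+.001,.117],127)
c=shot('wrist','w18')
E
```

```text
t 15.4 pos [0.6383 0.0573 0.1157] rot [1.7995e+02 3.0000e-02 1.2701e+02] q [ 5.1 16.7 14.7 87.9 -0.  58.1] F [ 0.1  -0.06  0.15] op 0.0855
xyz [ 0.025 -0.03  -0.033] dr [0.001 0.001 0.   ]
```

View pics/w18.png

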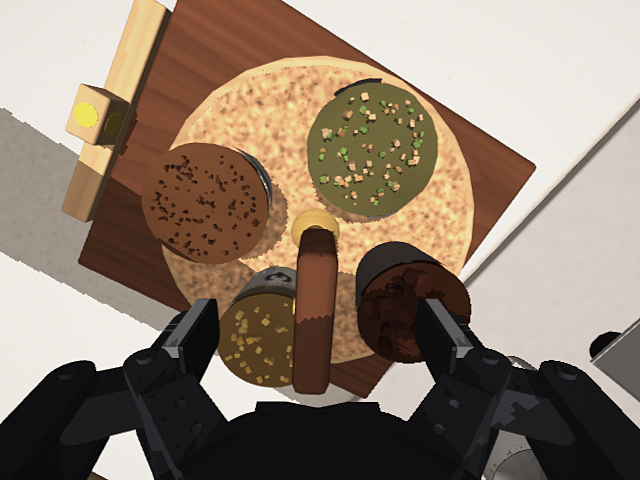

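step_arm(
  dr=[
    [0,0,0],
    [0,0,0],
    [0,0,0],
    [0,0,0],
    [0,0,0],
    [0,0,0],
    [0,0,0],
    [0,0,0],
  ],
  xyz=[
    [0,0,0],
    [0,0,0],
    [0,0,0],
    [0,0,0],
    [0,0,0],
    [0,0,0],
    [0,0,0],
    [0,0,0],
  ],
  gripper=[0.3,0.0,0.0,0.0,0.0,0.0,0.0,0.0],
  squeeze=40,
)

```text
time: 16.25
ee_pos: [0.6369, 0.0563, 0.1151]
tcp_rot: [-179.9, 0.0, 127.0]
wrist_force: [-6.0, -4.7, 4.0]
opening: 0.0149
```

```bash
python3 - <<'E'
from h import *
b=np.load('m1.npz')['base']; go([b[0],b[1],.117],38.5)
c=shot('wrist','w19')
E
```

```text
t 16.25 pos [0.6369 0.0563 0.1151] rot [-1.7987e+02  1.0000e-02  1.2698e+02] q [ 5.1 16.7 14.6 88.1 -0.1 58.1] F [-6.05 -4.7   4.03] op 0.0149
xyz [ 0.004 -0.003 -0.047] dr [-0.002  0.002  1.544]
```

View pics/w19.png

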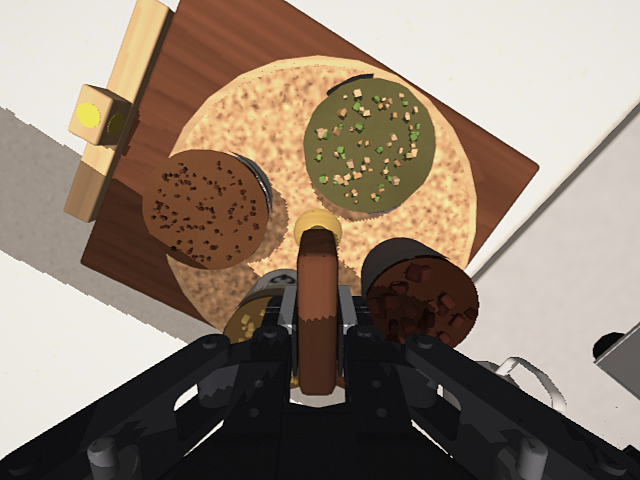

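step_arm(
  dr=[
    [0,0,0.02],
    [0,0,0.07],
    [0,0,0.14],
    [0,0,0.22],
    [0,0,0.3],
    [0,0,0.38],
    [0,0,0.46],
    [0,0,0.54],
  ],
  xyz=[
    [0,-0.04,0],
    [0,-0.04,0],
    [0,-0.04,0],
    [0,-0.04,0],
    [0,-0.04,0],
    [0,-0.04,0],
    [0,-0.04,0],
    [0,-0.04,0],
  ],
  gripper=[0,0,0,0,0,0,0,0],
)

```text
time: 17.1
ee_pos: [0.6363, 0.0561, 0.1152]
tcp_rot: [-180.0, 0.0, 95.8]
wrist_force: [-3.0, -1.8, 2.5]
opening: 0.0148
```

```bash
python3 - <<'E'
from h import *
b=np.load('m1.npz')['base']; go([b[0],b[1],.115],38.5)
E
```

```text
t 17.1 pos [0.6363 0.0561 0.1152] rot [-1.7998e+02  2.0000e-02  9.5840e+01] q [ 5.  16.5 14.4 87.9 -0.  89.2] F [-3.02 -1.77  2.55] op 0.0148
xyz [0.005 0.011 0.004] dr [-0.     0.     1.001]
```

Smooth; commanded yaw is about 96. Continuing, about 1.0 rad remains.

step_arm(
  dr=[
    [0,0,0.08],
    [0,0,0.16],
    [0,0,0.24],
    [0,0,0.32],
    [0,0,0.4],
    [0,0,0.48],
    [0,0,0.56],
    [0,0,0.62],
  ],
  xyz=[
    [0,0,0],
    [0,0,0],
    [0,0,0],
    [0,0,0],
    [0,0,0],
    [0,0,0],
    [0,0,0],
    [0,0,0],
  ],
  gripper=[0,0,0,0,0,0,0,0],
)

```text
time: 17.9
ee_pos: [0.6354, 0.0562, 0.1151]
tcp_rot: [-179.9, 0.1, 60.3]
wrist_force: [-7.6, 0.3, 5.0]
opening: 0.0152
```

step_arm(
  dr=[
    [0,0,0.06],
    [0,0,0.12],
    [0,0,0.18],
    [0,0,0.24],
    [0,0,0.29],
    [0,0,0.32],
    [0,0,0.34],
    [0,0,0.34],
  ],
  xyz=[
    [0,0,0],
    [0,0,0],
    [0,0,0],
    [0,0,0],
    [0,0,0],
    [0,0,0],
    [0,0,0],
    [0,0,0],
  ],
  gripper=[0,0,0,0,0,0,0,0],
)

```text
time: 18.7
ee_pos: [0.6351, 0.0566, 0.1151]
tcp_rot: [-179.9, 0.1, 41.0]
wrist_force: [-9.4, 0.2, 4.8]
opening: 0.0148
```

```bash
python3 - <<'E'
from h import *
b=np.load('m1.npz')['base']; go([b[0],b[1],.115],38.5)
c=shot('wrist','w20'); t=shot('top','t20'); s=shot('side','s20')
cv2.imwrite('pics/t20c.png',cv2.resize(t['image'][130:290,205:365,::-1],None,fx=3.6,fy=3.6,interpolation=cv2.INTER_CUBIC))
cv2.imwrite('pics/s20c.png',cv2.resize(s['image'][190:370,240:460,::-1],None,fx=3.2,fy=3.2,interpolation=cv2.INTER_CUBIC))
E
```

```text
t 18.7 pos [0.6351 0.0566 0.1151] rot [-1.7988e+02  1.0000e-01  4.1000e+01] q [  5.1  16.5  14.4  88.1   0.  144.1] F [-9.44  0.22  4.81] op 0.0148
xyz [0.028 0.032 0.003] dr [-0.002  0.002  0.044]
```

View pics/w20.png

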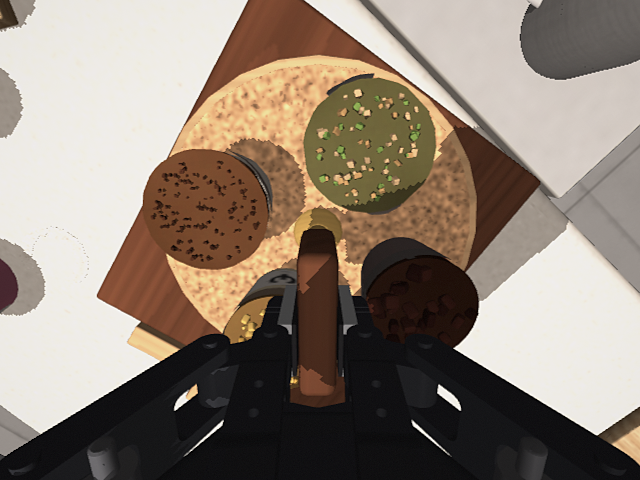

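View pics/t20c.png

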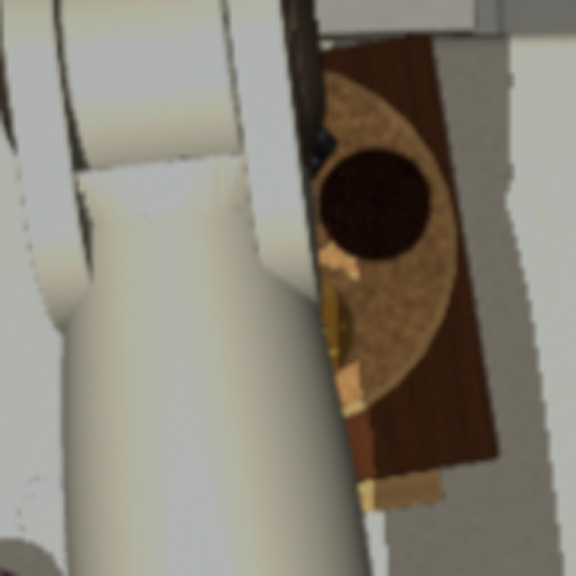

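View pics/s20c.png

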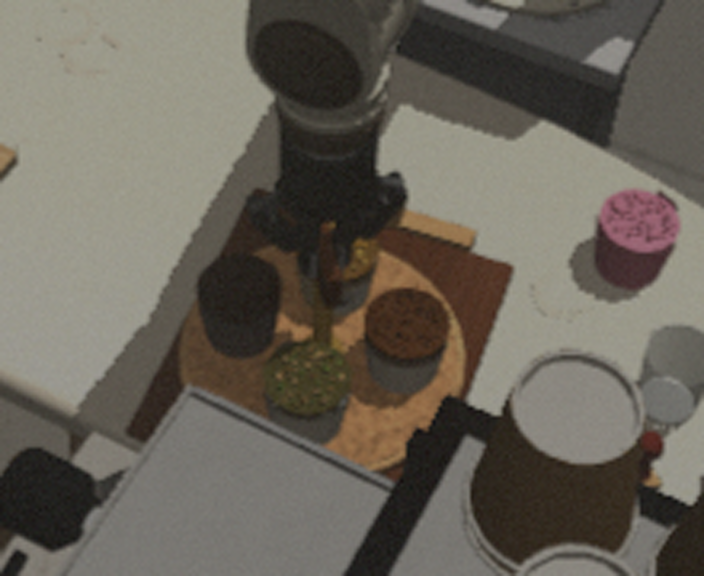

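step_arm(
  dr=[
    [0,0,0.03],
    [0,0,0.06],
    [0,0,0.06],
    [0,0,0.06],
    [0,0,0.06],
    [0,0,0.06],
    [0,0,0.06],
    [0,0,0.06],
  ],
  xyz=[
    [-0.03,-0.025,0],
    [-0.03,-0.025,0],
    [-0.03,-0.025,0],
    [-0.03,-0.025,0],
    [-0.03,-0.025,0],
    [-0.03,-0.025,0],
    [-0.03,-0.025,0],
    [-0.03,-0.025,0],
  ],
  gripper=[0,0,0,0,0,0,0,0],
)

```text
time: 19.65
ee_pos: [0.6351, 0.0566, 0.1151]
tcp_rot: [-180.0, -0.0, 37.7]
wrist_force: [-2.0, 4.4, 3.7]
opening: 0.0152
```

```bash
python3 - <<'E'
from h import *
b=np.load('m1.npz')['base']; go([b[0],b[1],.115],38.5)
s=shot('side','s21'); w=shot('wrist','w21'); c,sn=np.cos(b[2]),np.sin(b[2])
big=cv2.resize(s['image'][:,:,::-1],None,fx=5,fy=5,interpolation=cv2.INTER_CUBIC); wb=w['image'][:,:,::-1].copy()
def circ(cam,img,x,y,z,r,k,col):
    t=np.linspace(0,2*np.pi,60); X=np.c_[x+r*np.cos(t),y+r*np.sin(t),0*t+z]; W=np.c_[b[0]+c*X[:,0]-sn*X[:,1],b[1]+sn*X[:,0]+c*X[:,1],X[:,2]]
    cv2.polylines(img,[np.round(proj(cam,W)*k+(k-1)/2).astype(int)],1,col,1)
for (x,y,col) in((-.072,0,(0,255,255)),(0,.072,(255,0,0)),(0,-.072,(255,255,255)),(.072,0,(0,255,0))):
    for z,r in((.12,.04),(.09,.043)): circ(s,big,x,y,z,r,5,col); 
    circ(w,wb,x,y,.11,.043,1,col)
cv2.imwrite('pics/s21c.png',big[1150:1700,1420:2150]); cv2.imwrite('pics/w21o.png',wb)
E
```

```text
t 19.65 pos [0.6351 0.0566 0.1151] rot [-1.7998e+02 -3.0000e-02  3.7650e+01] q [  5.1  16.3  14.1  87.8   0.  147.4] F [-2.02  4.35  3.74] op 0.0152
xyz [0.029 0.03  0.003] dr [-0.    -0.    -0.015]
```

View pics/s21c.png

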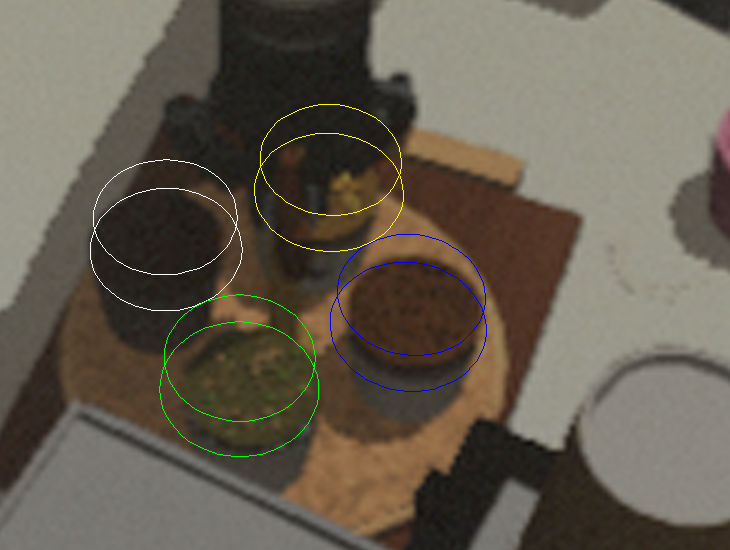

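View pics/w21o.png

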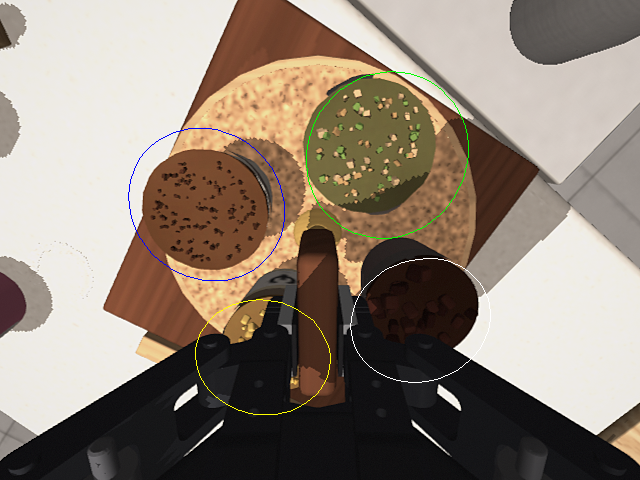

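```bash
python3 - <<'E'
from h import *
b=np.load('m1.npz')['base']; c,sn=np.cos(b[2]),np.sin(b[2])
w=bot.camera('wrist'); s=bot.camera('side'); t=bot.camera('top')
def bf(X): d=X[:2]-b[:2]; return np.array([c*d[0]+sn*d[1],-sn*d[0]+c*d[1]])
for n,u,v in(('coc',(206,209),((1420+414)/5,(1150+313)/5)),('gre',(370,146),((1420+243)/5,(1150+386)/5))):
    x,e=tri([(w,u),(s,v)]); q=bf(x); print(n,q.round(4),x[2].round(4),np.round(e,4),np.degrees(np.arctan2(q[1],q[0])).round(1))
for z in(.08,.09,.1):
  print(z)
  for n,tv in(('yel',(215+458/5,135+228/4.2)),('coc',(215+343/5,135+380/4.2)),('gre',(215+165/5,135+277/4.2)),('dark',(215+295/5,135+120/4.2))):
    q=bf(ray(t,tv,z)); print(n,q.round(4),np.hypot(*q).round(4),np.degrees(np.arctan2(q[1],q[0])).round(1))
big=cv2.resize(s['image'][:,:,::-1],None,fx=5,fy=5,interpolation=cv2.INTER_CUBIC); wb=w['image'][:,:,::-1].copy()
def circ(cam,img,x,y,z,r,k,col):
    a=np.linspace(0,2*np.pi,60); X=np.c_[x+r*np.cos(a),y+r*np.sin(a),0*a+z]; W=np.c_[b[0]+c*X[:,0]-sn*X[:,1],b[1]+sn*X[:,0]+c*X[:,1],X[:,2]]
    cv2.polylines(img,[np.round(proj(cam,W)*k+(k-1)/2).astype(int)],1,col,1)
for (x,y,col) in((-.072,0,(0,255,255)),(0,.072,(255,0,0)),(0,-.072,(255,255,255)),(.072,0,(0,255,0))):
    circ(s,big,x,y,.09,.0385,5,col); circ(w,wb,x,y,.09,.0385,1,col)
cv2.imwrite('pics/s22c.png',big[1150:1700,1420:2150]); cv2.imwrite('pics/w22o.png',wb)
E
```

```text
coc [-0.0053  0.0751] 0.0944 [0.0003 0.0003] 94.0
gre [0.0749 0.0072] 0.0962 [0.0024 0.0024] 5.5
0.08
yel [ 0.0033 -0.0701] 0.0702 -87.3
coc [-0.0733 -0.0021] 0.0734 -178.4
gre [-0.0017  0.0725] 0.0725 91.3
dark [ 0.0771 -0.003 ] 0.0771 -2.2
0.09
yel [ 0.0019 -0.0701] 0.0701 -88.5
coc [-0.0741 -0.0026] 0.0742 -178.0
gre [-0.0031  0.0713] 0.0713 92.5
dark [ 0.075  -0.0036] 0.0751 -2.7
0.1
yel [ 0.0004 -0.07  ] 0.07 -89.7
coc [-0.0749 -0.0032] 0.075 -177.6
gre [-0.0045  0.0701] 0.0702 93.6
dark [ 0.0729 -0.0041] 0.073 -3.2
```

View pics/s22c.png

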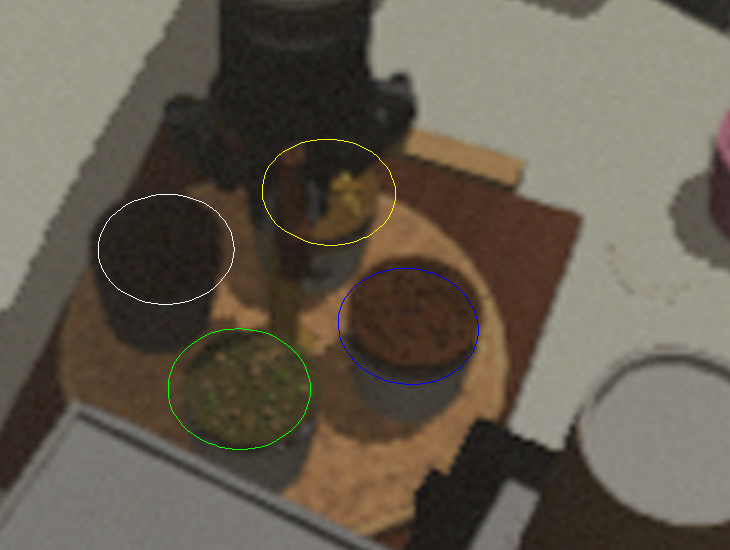

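View pics/w22o.png

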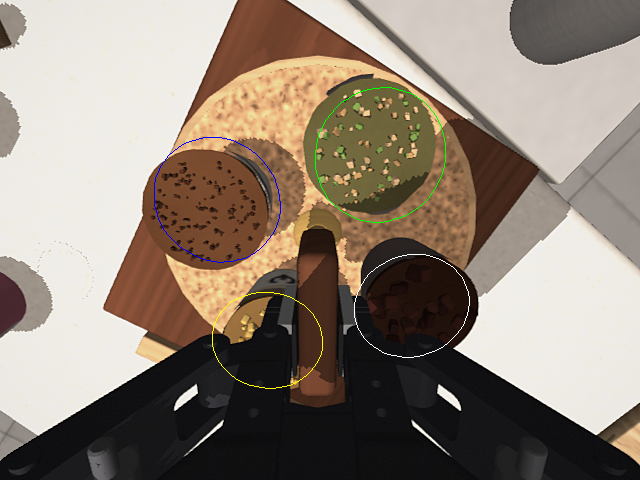

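step_arm(
  dr=[
    [0,0,0.02],
    [0,0,0.04],
    [0,0,0.06],
    [0,0,0.06],
    [0,0,0.06],
    [0,0,0.06],
    [0,0,0.06],
    [0,0,0.06],
  ],
  xyz=[
    [0,0.01,0],
    [0,0.02,0],
    [0,0.02,0],
    [0,0.02,0],
    [0,0.02,0],
    [0,0.02,0],
    [0,0.02,0],
    [0,0.02,0],
  ],
  gripper=[0,0,0,0,0,0,0,0],
)

```text
time: 20.7
ee_pos: [0.635, 0.0567, 0.1151]
tcp_rot: [-179.9, -0.0, 34.2]
wrist_force: [-4.7, 7.8, 5.0]
opening: 0.0153
```

```bash
python3 - <<'E'
from h import *
b=np.load('m1.npz')['base']; c,sn=np.cos(b[2]),np.sin(b[2]); go([b[0],b[1],.115],38.5)
w=shot('wrist','w23'); s=shot('side','s23')
big=cv2.resize(s['image'][:,:,::-1],None,fx=8,fy=8,interpolation=cv2.INTER_CUBIC)
def circ(cam,img,x,y,z,r,k,col):
    a=np.linspace(0,2*np.pi,60); X=np.c_[x+r*np.cos(a),y+r*np.sin(a),0*a+z]; W=np.c_[b[0]+c*X[:,0]-sn*X[:,1],b[1]+sn*X[:,0]+c*X[:,1],X[:,2]]
    cv2.polylines(img,[np.round(proj(cam,W)*k+(k-1)/2).astype(int)],1,col,1)
for y,col in((0,(0,255,255)),(-.01,(0,0,255)),(.01,(0,255,0))): circ(s,big,-.074,y,.095,.037,8,col)
circ(s,big,0,.074,.095,.037,8,(255,0,0))
cv2.imwrite('pics/s23c.png',big[1920:2500,2600:3360])
for n in ['cup_yellow','card_bar']: print(n,[(round(r['p'],2),[round(float(x)) for x in r['box']]) for r in bot.regions_of(s,n)][:2])
E
```

```text
t 20.7 pos [0.635  0.0567 0.1151] rot [-1.7989e+02 -1.0000e-02  3.4250e+01] q [5.000e+00 1.630e+01 1.420e+01 8.790e+01 1.000e-01 1.508e+02] F [-4.67  7.83  4.96] op 0.0153
xyz [0.031 0.032 0.003] dr [-0.002 -0.    -0.074]
cup_yellow [(0.6, [354, 277, 17, 23])]
card_bar [(0.69, [377, 263, 27, 16])]
```

View pics/s23c.png

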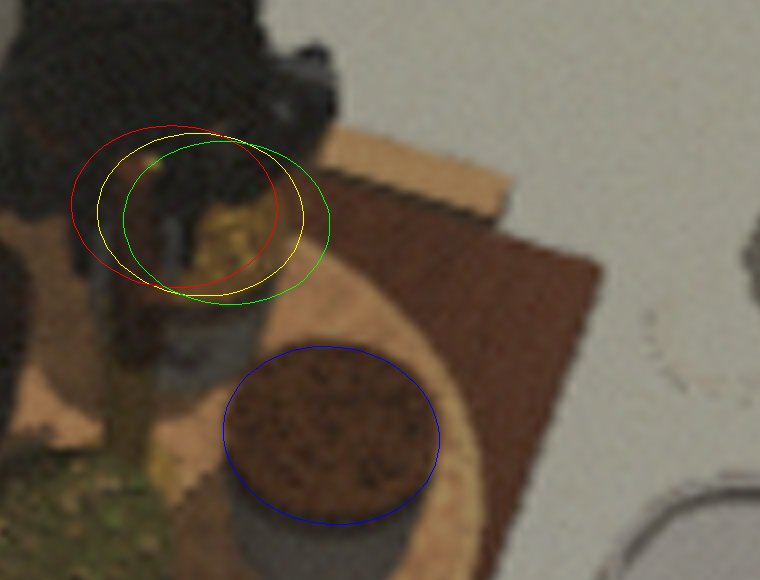

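View pics/w23.png

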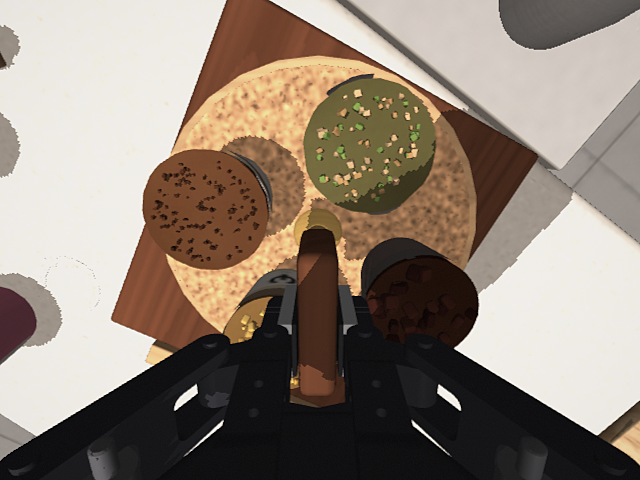

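step_arm(
  dr=[
    [0,0,0],
    [0,0,0],
    [0,0,0],
    [0,0,0],
    [0,0,0],
    [0,0,0],
    [0,0,0],
    [0,0,0],
  ],
  xyz=[
    [0,0,0],
    [0,0,0],
    [0,0,0],
    [0,0,0],
    [0,0,0],
    [0,0,0],
    [0,0,0],
    [0,0,0],
  ],
  gripper=[0,0,0,0,0,0,0,0],
)

```text
time: 21.7
ee_pos: [0.635, 0.0567, 0.1151]
tcp_rot: [-179.9, -0.0, 34.2]
wrist_force: [-5.3, 8.3, 5.7]
opening: 0.0155
```

```bash
python3 - <<'E'
from h import *
from fit import BAR
b=np.load('m1.npz')['base']; o=bot.get_obs(); print(o['time'],o['ee_pos'],o['tcp_rot'],o['qd'].round(2),o['wrist_force'],o['opening'])
s=shot('side','s24'); t=shot('top','t24'); a=b[2];R=np.array([[np.cos(a),-np.sin(a),0],[np.sin(a),np.cos(a),0],[0,0,1]])
p=b[:2]-.181*np.array([np.cos(a),np.sin(a)]); out=[]
for c,(x,y) in((s,(300,205)),(t,(255,210))):
    big=cv2.resize(c['image'][:,:,::-1],None,fx=5,fy=5,interpolation=cv2.INTER_CUBIC)
    for q in BAR: cv2.polylines(big,[np.round(cv2.convexHull((proj(c,q@R.T+[*p,0])*5+2).astype(np.float32))).astype(int)],1,(0,255,0),1)
    out.append(big[y*5:y*5+500,x*5:x*5+400])
cv2.imwrite('pics/c24.png',np.hstack(out))
E
```

```text
21.7 [0.63503975 0.05670341 0.11511743] [-1.79890774e+02 -1.33905702e-02  3.42483723e+01] [ 0.01 -0.03  0.01  0.04 -0.04 -0.07] [-5.31163752  8.3074338   5.71982325] 0.015528583725630405
```

View pics/c24.png

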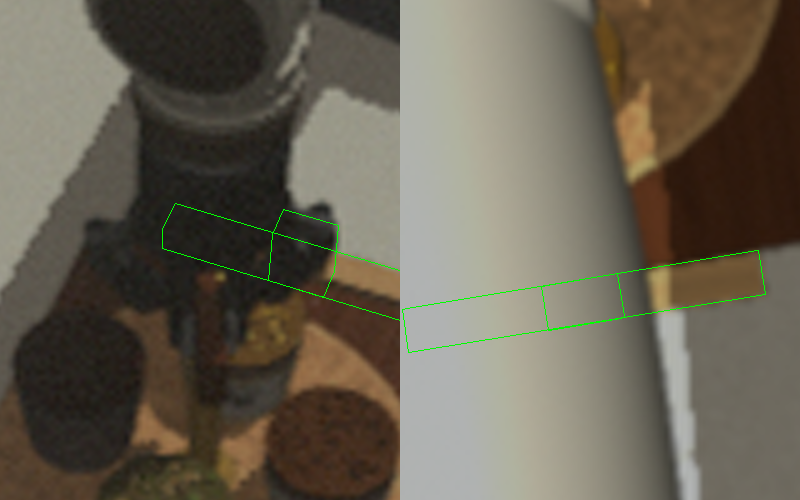

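```bash
python3 -c "
from workcell import bot
print(bot.job_done())"
```

```text
the job is handed in; nothing more can be done
None
```

I placed the card bar flush against the base's front edge, let go of it, and turned the carousel until the yellow cup stood at the front. I handed in at about 21.7 s with the handle still gripped; no verdict was reported.

**Card bar:** I pushed it against the edge until the wrist read about 12 N, then released it. The pictures show it flush and centred to about 1–2 mm. At the end only its right end was visible, and it still matched the expected pose.

**Yellow cup:** I turned the handle about 93° in total. In the last pictures the cocoa cup matched its expected quarter position exactly. My estimates of the yellow cup's offset from the middle line disagreed:
- The gripper's turn and the detector's region put it at about 0–1 mm.
- The cup body's edge put it at about -2 mm.
- The visible edge of the topping put it at about -5 mm.

All of these are inside the ±10 mm limit, but the cup was partly hidden by the gripper.

**Grip and motion:** At hand-in the gripper was set to a 40 N squeeze with an opening of 15.5 mm. The arm was at rest, with about 10 N of side force left on the wrist.

**Misses and disagreements:**
- **First grasp:** It closed above the block, because the fingertips sit about 25–30 mm higher than the reported tool position. Camera triangulation showed this and I corrected for it in both later grasps.
- **Bystanders:** In the pictures the cups were upright. I kept clear of the glass, the stamp and the stacked cups, but made no final measurement of them.

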